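# Stack three drawing tubes in the table cradle, chocked and latched

### The job

Stack the three cardboard drawing tubes in the wooden cradle, centred along it: the two wide ones side by side on the sloping bed, one against the back slope and the other against it, then the wedge chock astride the centre rail with its sloping face pushed up snug under the outer tube. Only when the wide tubes are chocked may the narrow tube go on top, in the valley between them, and then swing the keeper arm fully across over it. Leave the jar and the mug where they stand.

Things in the scene. Friction and masses are not known exactly. Their poses are not given: they have to be found in the camera images.
- cradle: Fixed cradle of pale wood, 190 x 130 mm. Origin: centre of its underside on the table; z up, y along the tubes' final axis, x from the back slope to the open end of the bed. Two bearers, 18 mm thick, at y = -50 and 50 mm with one V profile: a bed rising at 10 degrees and a steep back slope (see bed_corner). A tube let go on the bed rolls down it to the back slope or the next tube.
- bed_corner (a point): The V corner, between the bearers, at -45, 0, 24 mm in the cradle. From it the bed rises at 10 degrees along +x for 130 mm and the back slope at 60 degrees away along -x, to 69 mm high (solid 21 mm farther back). At y = -10 to 10 mm runs the centre rail, its top 2 mm below the bed and parallel to it; the base board is 10 mm thick.
- inner_seat (a point): Where the axis of the inner wide tube ends, touching bed and back slope (at -34.7, 0, 46.1 mm in the cradle). Leave a 15 mm finger room beside it: let go about 28 mm up the bed from here and it rolls home.
- outer_seat (a point): Where the axis of the outer wide tube ends, touching bed and inner tube (at 4.7, 0, 53.1 mm in the cradle). Let go about 28 mm up the bed from here and it rolls home.
- top_seat (a point): Where the axis of the narrow tube ends, in the valley (at -20.2, 0, 79.1 mm in the cradle). It is 30 mm above the wide tubes' axes: fingers holding it there must reach no more than 8 mm below its axis.
- chock_seat (a point): Where the chock's origin ends (at 45.7, 0, 29.8 mm in the cradle), its slot astride the rail, tilted up 10 degrees with the bed towards +x, axes otherwise those of the cradle, face touching the outer tube.
- wide_tube_a: Cardboard tube with white end caps, one of two alike: diameter 40 mm, length 170 mm, about 0.2 kg. Origin at its centre, y along its axis (it may be rolled about y). Lies on the table at the start.
- wide_tube_b: The other wide tube, the same as wide_tube_a.
- narrow_tube: The narrow cardboard tube with white end caps: diameter 32 mm, length 150 mm, about 0.14 kg. Origin at its centre, y along its axis. Lies on the table at the start.
- chock: Loose wedge of darker wood: 52 mm long (x), 40 wide (y), 38 high, 0.07 kg. Origin: centre of its underside, z up. Nose at x = -26 mm, 12 mm high; from it a 45 degree face rises to the flat top at x = 0; the tail (x = 0 to 26) is a full block, gripped across its width. An underside slot 24 wide, 8 high, along x, fits over the 20 mm rail. Nose points down the bed. Stays put on the rail by friction.
- chock_nose (a point): The middle of the chock's nose edge, 26 mm from the chock's origin along its -x, 10 mm above its underside.
- keeper (a joint): Angle (rad) of the keeper, a level wooden bar turning on a steel post at x = -81.5, y = -50 mm of the cradle. 0, its stop: shut, pointing along the cradle's +x over the tubes. Larger: swung away towards the cradle's -y (1.57: along -y), at most 2.4. It stays where left; 0.5 N at the knob moves it. Bar 16 mm wide, 98 to 106 mm above the table, 3 mm above the narrow tube when shut.
- keeper_knob (a point): Centre of the round wooden knob on the keeper arm, 78 mm from the post axis: 17 mm in diameter, 25 mm high, from 106 to 131 mm above the table; this point is 118 mm above the table.
- solvent_jar: Clear jar with a red lid, 65 mm in diameter, 99 mm high; a bystander. Origin at the centre of its underside. Behind it, to the right, stands a fixed spray bottle 242 mm tall.
- brush_mug: White mug, 83 mm in diameter, 93 mm high, with a handle; a bystander. Origin at its underside.
- eraser_block: Pink eraser, 24 x 46 x 13 mm, not used. Origin at the centre of its underside.
- clamp_lamp: Green lamp clamped to the table's right edge; an obstacle. Its thin post rises about 0.4 m just beyond that edge and the head is swung away to the far right, 0.45 to 0.6 m above the table. An arm that starts to the right of the table should be drawn in before it swings over. Origin at the edge, 0.1 m below the top.

How it is judged:
On the way, in this order (a step that is already met when the one before it is completed fails the run):
1. both wide tubes lie side by side on the bed, the inner one against the back slope (((x of wide_tube_a in the frame of cradle between -0.0397 and -0.0297 m and z of wide_tube_a in the frame of cradle between 0.0411 and 0.0511 m and y of wide_tube_a in the frame of cradle between -0.025 and 0.025 m and angle between the y axis of each of wide_tube_a, wide_tube_b and the y axis of cradle, either way round below 0.1 rad and x of wide_tube_b in the frame of cradle between -0.0003 and 0.0097 m and z of wide_tube_b in the frame of cradle between 0.0481 and 0.0581 m and y of wide_tube_b in the frame of cradle between -0.025 and 0.025 m) or (x of wide_tube_b in the frame of cradle between -0.0397 and -0.0297 m and z of wide_tube_b in the frame of cradle between 0.0411 and 0.0511 m and y of wide_tube_b in the frame of cradle between -0.025 and 0.025 m and angle between the y axis of each of wide_tube_b, wide_tube_a and the y axis of cradle, either way round below 0.1 rad and x of wide_tube_a in the frame of cradle between -0.0003 and 0.0097 m and z of wide_tube_a in the frame of cradle between 0.0481 and 0.0581 m and y of wide_tube_a in the frame of cradle between -0.025 and 0.025 m))), for 0.2 s.
2. the wide tubes lie so and the chock sits astride the rail, snug under the outer one (((x of wide_tube_a in the frame of cradle between -0.0397 and -0.0297 m and z of wide_tube_a in the frame of cradle between 0.0411 and 0.0511 m and y of wide_tube_a in the frame of cradle between -0.025 and 0.025 m and angle between the y axis of each of wide_tube_a, wide_tube_b and the y axis of cradle, either way round below 0.1 rad and x of wide_tube_b in the frame of cradle between -0.0003 and 0.0097 m and z of wide_tube_b in the frame of cradle between 0.0481 and 0.0581 m and y of wide_tube_b in the frame of cradle between -0.025 and 0.025 m) or (x of wide_tube_b in the frame of cradle between -0.0397 and -0.0297 m and z of wide_tube_b in the frame of cradle between 0.0411 and 0.0511 m and y of wide_tube_b in the frame of cradle between -0.025 and 0.025 m and angle between the y axis of each of wide_tube_b, wide_tube_a and the y axis of cradle, either way round below 0.1 rad and x of wide_tube_a in the frame of cradle between -0.0003 and 0.0097 m and z of wide_tube_a in the frame of cradle between 0.0481 and 0.0581 m and y of wide_tube_a in the frame of cradle between -0.025 and 0.025 m)) and x of chock in the frame of cradle between 0.0397 and 0.0517 m and z of chock in the frame of cradle between 0.0248 and 0.0348 m and y of chock in the frame of cradle between -0.006 and 0.006 m and angle between the y axis of chock and the y axis of cradle, either way round below 0.12 rad and x of chock_nose in the frame of cradle below 0.035 m and angle between chock's own z axis and vertical below 0.35 rad), for 0.2 s.
3. the narrow tube lies in the valley on the chocked wide tubes (all of step 2 and x of narrow_tube in the frame of cradle between -0.0262 and -0.0142 m and z of narrow_tube in the frame of cradle between 0.0731 and 0.0851 m and y of narrow_tube in the frame of cradle between -0.025 and 0.025 m and angle between the y axis of narrow_tube and the y axis of cradle, either way round below 0.1 rad), for 0.2 s.
At the end, for the whole second after the job is handed in: Wide tubes on the bed against the back slope and each other (5 mm), chock astride the rail, nose to the outer tube (gap under 6 mm), narrow tube in the valley (6 mm), all centred within 25 mm and parallel within 0.1 rad, keeper within 0.15 rad of its stop; all at rest (all of step 3 and value of joint keeper below 0.15 rad and linear speed of each of wide_tube_a, wide_tube_b, narrow_tube, chock below 0.02 m/s); the robot touches nothing.
It fails at once if the solvent jar is shifted by more than 30 mm (distance of solvent_jar from where it was at the start of the episode above 0.03 m).
It fails at once if the mug is shifted by more than 30 mm (distance of brush_mug from where it was at the start of the episode above 0.03 m).
It also fails if it takes over 72 s, if anything falls off the work surface, if the arm or the gripper's body presses on something with over 40 N, if the wrist force passes 120 N, or if a joint passes its speed limit or range.

### The arm

A 6-joint arm with a two-finger parallel gripper is mounted at the origin on a cart in front of the work surface, level with it; the furniture and walls round the work are solid. World frame = base frame: x ahead of the robot, y to its left, z up, the work surface at z = 0. Lengths are in m, angles in rad, forces in N, time in s.
With the tool pointing down it reaches from about 0.35 to 0.975 m from the base axis. Payload 4.9 kg.
Tool frame: the origin (TCP) lies midway between the tips of the shut fingers; the grasp point (between the pads) lies manip.tcp_to_grasp behind it (manip.tcp_to_grasp is the distance from the TCP to the grasp point, in m); z points along the fingers, y is the line along which they close (so a half turn about z gives the same grasp; the last joint's range is limited). The gripper opens to 85 mm and grips with 20 to 120 N. Pads are 22 mm wide; open, the fingers measure 114 mm over their backs; the gripper's body (76 mm by 85 mm) begins 54 mm behind the grasp point. The pads swing forward as they close: fully open they stand 13 mm farther back than shut.
Start: joints at [-1.388, 0.053, 1.613, -0, 1.476, -0.119], TCP at [0.186, -0.597, 0.231] pointing down, gripper open.
Joint ranges: [-3.01, 3.01], [-1.01, 2.22], [0.06, 2.58], [-1.02, 4.17], [0.09, 2.62], [-3.14, 3.14]. Speed limits (rad/s): [2.57, 2.57, 3.14, 3.14, 3.14, 3.14].

### API

Orientations are given as a unit quaternion [w, x, y, z].
In Python, from plant import manip, grab_frame, calibration, job_done gives the robot as it stands.
- The arm moves only by the tool send_rows, never from a script. Its argument "rows" is a list of rows, each an object of numbers: "x", "y", "z": the shift along the tool's x, y, z normalised to -1 to 1, where 1 is 15 cm; "wx", "wy", "wz": the turn, a rotation vector about the tool's x, y, z normalised to -1 to 1, where 1 is pi/4 rad; "hand": the opening, from -1 (shut) to 1 (fully open). In form: [{"x": .., "y": .., "z": .., "wx": .., "wy": .., "wz": .., "hand": ..}, ...]. A call has exactly 10 rows; each row shifts and turns the commanded pose from where the row before left it, along the tool's axes as they then stand; what a row does not reach is not made up. A row lasts 1/12 s, in which the tool goes at most 41.7 mm and 7.16 degrees, less where a joint would pass 70% of its speed; a pose out of reach is approached as far as the arm can. A call with a number of a shift or a turn outside -1 to 1 is refused whole. A call with a gripper value outside its range is refused whole. The fingers move at their own pace and stop on an object; the grip force is fixed at half the most. Time passes only in rows, so rows that do not move let the fingers close, or fill a call up. It gives the time, the measured TCP pose, the force, the opening and the grip force at its end, in the units of the state.
- manip.state(): the state, without advancing time (a new reading comes with each control period).
- grab_frame(name): name is "scene" or "top" or "wrist"; returns the picture (384x512x3 uint8, blue, green, red); there is no depth.
- calibration(name): a dict with "camera_matrix" (3x3 intrinsics, pixels), "R" (3x3) and "t" (3): a world point X has camera coordinates R X + t. Camera axes: x right, y down, z forward; pixel columns grow to the right and rows downward; lengths in m; the calibration is good to about 2 mm. A picture is of the moment at which its call begins: read the wrist's pose just before it. calibration takes no time and is no camera call; for the wrist camera it gives the pose at the moment of the call.
- job_done(): hands the job in; it is judged then, once.
The state is a dict: "time": time; "joint_pos": joint angles; "joint_vel": joint speeds; "joint_efforts": joint torques, N m; "tool_pos": TCP position; "tool_rot": TCP orientation; "contact_force": force on the tool from outside, world axes, zero at the start; "ft_torque": the same for the moment, N m; "gripper_width": opening from 0.0 (shut) to 1.0 (fully open); "grasp_force": force on a finger pad.
Only numpy, scipy, OpenCV 4.12 (cv2) and the standard library are available. Lean on these libraries where they do the work, as an engineer would, in place of code of your own. Each camera call takes 0.05 s, during which the arm holds its last target. There are 200 camera calls.

## Working session

There is one attempt and no reset: what is moved stays moved. The work goes in short steps, Python scripts to look and compute and a tool call to move; the robot and the scene stay as the last step left them, time stands still between calls to the robot, and variables do not carry over. Pictures are saved under pics/ and viewed, at most 10 in all, crops included, and the job is handed in when it is done.

Besides the shell and the picture viewer there is one more tool, called after "Request:" by a JSON object that holds its "op" and its "data". send_rows: Moves the arm, as the interface text tells. Scaled input: -1 to 1 covers 15 cm each way for a shift and pi/4 rad each way for a turn. Its arguments: {"type":"object","properties":{"rows":{"type":"array","items":{"type":"object","properties":{"x":{"type":"number","minimum":-1,"maximum":1},"y":{"type":"number","minimum":-1,"maximum":1},"z":{"type":"number","minimum":-1,"maximum":1},"wx":{"type":"number","minimum":-1,"maximum":1},"wy":{"type":"number","minimum":-1,"maximum":1},"wz":{"type":"number","minimum":-1,"maximum":1},"hand":{"type":"number"}}}}},"required":["rows"]}

```bash
mkdir -p pics; ls
python3 - <<'E'
from plant import manip, grab_frame, calibration
import cv2,numpy as np
print(manip.state(), manip.tcp_to_grasp)
for n in ("scene","top"):
    im=grab_frame(n); cv2.imwrite(f"pics/{n}_raw.png",im)
    c=calibration(n); print(n,c)
    cv2.imwrite(f"pics/{n}1.png",cv2.resize(im,(800,600),interpolation=cv2.INTER_CUBIC))
E
```

```text
pics
{'time': 0.0, 'joint_pos': array([-1.38799856e+00,  5.33314144e-02,  1.61429882e+00, -1.47041870e-05,
        1.47602395e+00, -1.18981857e-01]), 'joint_vel': array([-2.83783018e-04,  1.32156122e-03, -8.11705480e-04, -1.07195060e-03,
        6.37957968e-04,  7.62839580e-05]), 'joint_efforts': array([-1.13600130e-03, -3.93684232e+01, -3.70175028e+01, -2.46050768e-04,
        7.02219957e-03, -6.47189822e-07]), 'tool_pos': array([ 0.185654  , -0.59612744,  0.23007593]), 'tool_rot': array([-1.03000750e-03,  9.88637084e-01,  1.50318509e-01, -4.01986979e-05]), 'contact_force': array([ 0.8824335 , -0.13392243,  0.37153693]), 'ft_torque': array([0.00416997, 0.05708331, 0.02211766]), 'grasp_force': 0.0, 'gripper_width': 1.0014060542931897} 0.0187
scene {'camera_matrix': array([[487.846277  ,   0.        , 256.84098619],
       [  0.        , 487.846277  , 195.6245912 ],
       [  0.        ,   0.        ,   1.        ]]), 'R': array([[-0.85144672, -0.52443   ,  0.00341356],
       [-0.2375664 ,  0.37988556, -0.89400737],
       [ 0.46754752, -0.76201059, -0.44803926]]), 't': array([0.42155861, 0.20156114, 1.25130584])}
top {'camera_matrix': array([[449.85865985,   0.        , 253.01917395],
       [  0.        , 449.85865985, 196.04423088],
       [  0.        ,   0.        ,   1.        ]]), 'R': array([[-0.01099347, -0.99966493, -0.02343452],
       [-0.9979223 ,  0.01245618, -0.06321339],
       [ 0.06348411,  0.0226909 , -0.99772486]]), 't': array([-0.06013339,  0.56328511,  1.45971821])}
```

View pics/top1.png

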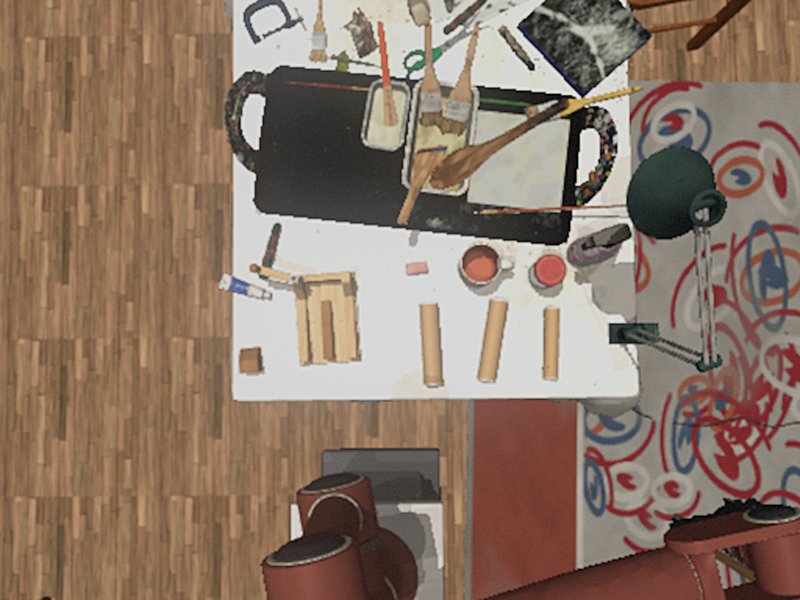

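View pics/scene1.png

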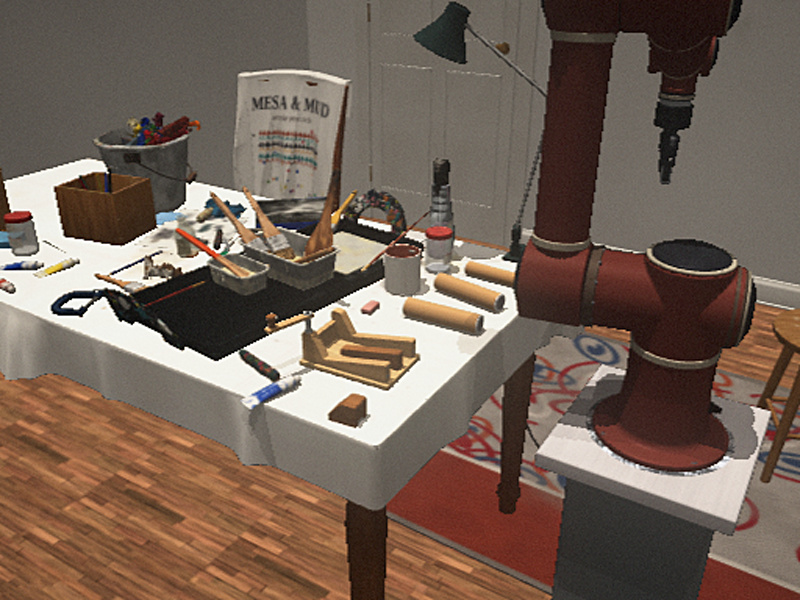

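The top view gives coarse positions (800 px picture): cradle (298–360, 272–365), with its open end towards the robot and the keeper swung to the left. The wide tubes run from (429,304) to (433,385) and from (497,299) to (487,380), the narrow tube from (552,307) to (550,379), the chock is at (251,360), and the jar and mug stand behind the tubes. I'll turn these into world coordinates.

```bash
cat > h.py <<'E'
from plant import manip, grab_frame, calibration
import cv2,numpy as np
from scipy.spatial.transform import Rotation as Ro
def unproj(n,u,v,z,c=None):
    c=c or calibration(n); K,R,t=c["camera_matrix"],np.array(c["R"]),np.array(c["t"])
    d=R.T@np.linalg.inv(K)@[u,v,1]; o=-R.T@t
    return o+d*(z-o[2])/d[2]
def proj(n,X,c=None):
    c=c or calibration(n); p=c["camera_matrix"]@(np.array(c["R"])@np.array(X,float)+c["t"]); return p[:2]/p[2]
def pose():
    s=manip.state(); q=s["tool_rot"]; return s["tool_pos"],Ro.from_quat([q[1],q[2],q[3],q[0]]).as_matrix(),s
def go(X,yaw=None,tilt=0.):
    """total shift in tool units (current axes) and turn vector to target; tool x at yaw, tool tilted about tool y"""
    p,R,s=pose()
    d=R.T@(np.array(X)-p)/.15
    if yaw is None: print("shift",d.round(3)); return
    T=(Ro.from_euler('z',yaw)*Ro.from_euler('x',np.pi)*Ro.from_euler('y',tilt)).as_matrix()
    w=Ro.from_matrix(R.T@T).as_rotvec()/(np.pi/4)
    d2=T.T@(np.array(X)-p)/.15
    print("shift(before turn)",d.round(3),"turn",w.round(3),"shift(after turn)",d2.round(3),"yaw now",round(np.degrees(np.arctan2(R[1,0],R[0,0])),2))
E
python3 - <<'E'
from h import *
s=1/1.5625
for n,u,v,z in [("crad TL",298,275,.07),("cradBL",301,365,.01),("cradBR",360,362,.01),("cradTR",356,272,.07),("A far",429,304,.02),("A near",433,385,.02),("B far",497,299,.02),("B near",487,380,.02),("N far",552,307,.016),("N near",550,379,.016),("chock",251,360,.03),("knob",258,268,.12),("jar",549,268,.09),("mug",479,262,.09),("lampbase",635,333,.0),("table corner",638,398,0),("eraser",416,268,.013)]:
    print(n,unproj("top",u*s,v*s,z).round(3))
c=calibration("wrist");print(c, (-np.array(c["R"]).T@c["t"]).round(3))
p,R,st=pose();print(p,R.round(3))
E
```

```text
crad TL [0.626 0.13  0.07 ]
cradBL [0.442 0.134 0.01 ]
cradBR [0.447 0.009 0.01 ]
cradTR [0.63  0.011 0.07 ]
A far [ 0.566 -0.137  0.02 ]
A near [ 0.397 -0.143  0.02 ]
B far [ 0.575 -0.28   0.02 ]
B near [ 0.407 -0.256  0.02 ]
N far [ 0.557 -0.394  0.016]
N near [ 0.407 -0.387  0.016]
chock [0.453 0.235 0.03 ]
knob [0.635 0.201 0.12 ]
jar [ 0.631 -0.376  0.09 ]
mug [ 0.645 -0.237  0.09 ]
lampbase [ 0.501 -0.57   0.   ]
table corner [ 0.365 -0.572  0.   ]
eraser [ 0.643 -0.111  0.013]
{'camera_matrix': array([[339.92515396,   0.        , 256.61026624],
       [  0.        , 339.92515396, 189.83721984],
       [  0.        ,   0.        ,   1.        ]]), 'R': array([[ 0.29847338, -0.95441656, -0.00163185],
       [-0.90765469, -0.28437741,  0.30869477],
       [-0.29508746, -0.09065602, -0.95115975]]), 't': array([-0.62323492, -0.04136436,  0.37954522])} [ 0.26  -0.572  0.373]
[ 0.18566246 -0.59618785  0.23015876] [[ 0.955  0.297 -0.   ]
 [ 0.297 -0.955  0.002]
 [ 0.    -0.002 -1.   ]]
```

Request:
{"op": "send_rows", "data": {"rows": [{"x":0.122,"y":-0.183,"z":-0.067,"hand":1},{"x":0.122,"y":-0.183,"z":-0.067,"hand":1},{"x":0.122,"y":-0.183,"z":-0.067,"hand":1},{"x":0.122,"y":-0.183,"z":-0.067,"hand":1},{"x":0.122,"y":-0.183,"z":-0.067,"hand":1},{"x":0.122,"y":-0.183,"z":-0.067,"hand":1},{"x":0.122,"y":-0.183,"z":-0.067,"hand":1},{"x":0.122,"y":-0.183,"z":-0.067,"hand":1},{"x":0.122,"y":-0.183,"z":-0.067,"hand":1},{"x":0.122,"y":-0.183,"z":-0.067,"hand":1}]}}

```text
invalid input at $.rows[0]: expected keys x, y, z, wx, wy, wz, hand
```

```bash
python3 -c "
from h import *
print(pose()[0]);go([.60,-.07,.40],0.)"
```

```text
[ 0.18566246 -0.59618785  0.23015876]
shift(before turn) [ 3.68  -2.53  -1.127] turn [-0.002  0.     0.384] shift(after turn) [ 2.762 -3.508 -1.132] yaw now 17.29
```

Request:
{"op": "send_rows", "data": {"rows": [{"x":0.122,"y":-0.183,"z":-0.067,"wx":0,"wy":0,"wz":0,"hand":1},{"x":0.122,"y":-0.183,"z":-0.067,"wx":0,"wy":0,"wz":0,"hand":1},{"x":0.122,"y":-0.183,"z":-0.067,"wx":0,"wy":0,"wz":0,"hand":1},{"x":0.122,"y":-0.183,"z":-0.067,"wx":0,"wy":0,"wz":0,"hand":1},{"x":0.122,"y":-0.183,"z":-0.067,"wx":0,"wy":0,"wz":0,"hand":1},{"x":0.122,"y":-0.183,"z":-0.067,"wx":0,"wy":0,"wz":0,"hand":1},{"x":0.122,"y":-0.183,"z":-0.067,"wx":0,"wy":0,"wz":0,"hand":1},{"x":0.122,"y":-0.183,"z":-0.067,"wx":0,"wy":0,"wz":0.128,"hand":1},{"x":0.122,"y":-0.183,"z":-0.067,"wx":0,"wy":0,"wz":0.128,"hand":1},{"x":0.122,"y":-0.183,"z":-0.067,"wx":0,"wy":0,"wz":0.128,"hand":1}]}}

```text
time: 0.93
tool_pos: [0.288, -0.2821, 0.3319]
tool_rot: [-0.0, 1.0, -0.003, -0.0]
contact_force: [1.4, -0.4, -0.7]
gripper_width: 1.003
grasp_force: 0.0
```

```bash
python3 -c "
from h import *
print(pose()[0]);go([.60,-.07,.40],0.)"
```

```text
[ 0.28795509 -0.28210846  0.33185146]
shift(before turn) [ 2.072 -1.426 -0.454] turn [-0.     0.    -0.008] shift(after turn) [ 2.08  -1.414 -0.454] yaw now -0.34
```

Request:
{"op": "send_rows", "data": {"rows": [{"x":0.208,"y":-0.142,"z":-0.045,"wx":0,"wy":0,"wz":0,"hand":1},{"x":0.208,"y":-0.142,"z":-0.045,"wx":0,"wy":0,"wz":0,"hand":1},{"x":0.208,"y":-0.142,"z":-0.045,"wx":0,"wy":0,"wz":0,"hand":1},{"x":0.208,"y":-0.142,"z":-0.045,"wx":0,"wy":0,"wz":0,"hand":1},{"x":0.208,"y":-0.142,"z":-0.045,"wx":0,"wy":0,"wz":0,"hand":1},{"x":0.208,"y":-0.142,"z":-0.045,"wx":0,"wy":0,"wz":0,"hand":1},{"x":0.208,"y":-0.142,"z":-0.045,"wx":0,"wy":0,"wz":0,"hand":1},{"x":0.208,"y":-0.142,"z":-0.045,"wx":0,"wy":0,"wz":0,"hand":1},{"x":0.208,"y":-0.142,"z":-0.045,"wx":0,"wy":0,"wz":0,"hand":1},{"x":0.208,"y":-0.142,"z":-0.045,"wx":0,"wy":0,"wz":0,"hand":1}]}}

```text
time: 1.77
tool_pos: [0.6014, -0.0692, 0.3989]
tool_rot: [-0.0, 1.0, 0.0, -0.0]
contact_force: [-0.7, -0.8, 1.0]
gripper_width: 1.003
grasp_force: 0.0
```

```bash
python3 -c "
from h import *
import pickle
grab_frame('wrist')
c=calibration('wrist');im=grab_frame('wrist');print(pose()[0])
pickle.dump(c,open('w1.pkl','wb'));cv2.imwrite('pics/w1_raw.png',im)
cv2.imwrite('pics/w1.png',cv2.resize(im,(800,600),interpolation=cv2.INTER_CUBIC))"
```

```text
[ 0.60303665 -0.06783676  0.39782945]
```

View pics/w1.png

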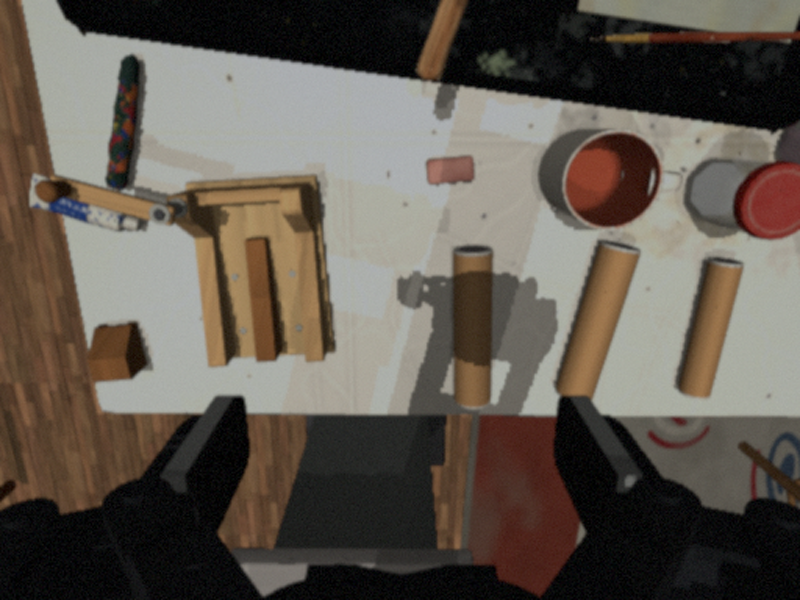

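The wrist view (800 px picture) shows the cradle at (187–330, 178–365), with the rail ending at (265,360), the keeper post at (160,213) and the knob at (48,190). The chock is at (88–145, 322–380). Tube A runs from (473,250) to (472,405), tube B from (620,248) to (577,393), and the narrow tube from (724,264) to (695,394). Next I'll enlarge the cradle and chock.

```bash
python3 -c "
import cv2
im=cv2.imread('pics/w1_raw.png')
cv2.imwrite('pics/w1c.png',cv2.resize(im[100:250,15:215],(800,600),interpolation=cv2.INTER_CUBIC))"
```

```text
(no output)
```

View pics/w1c.png

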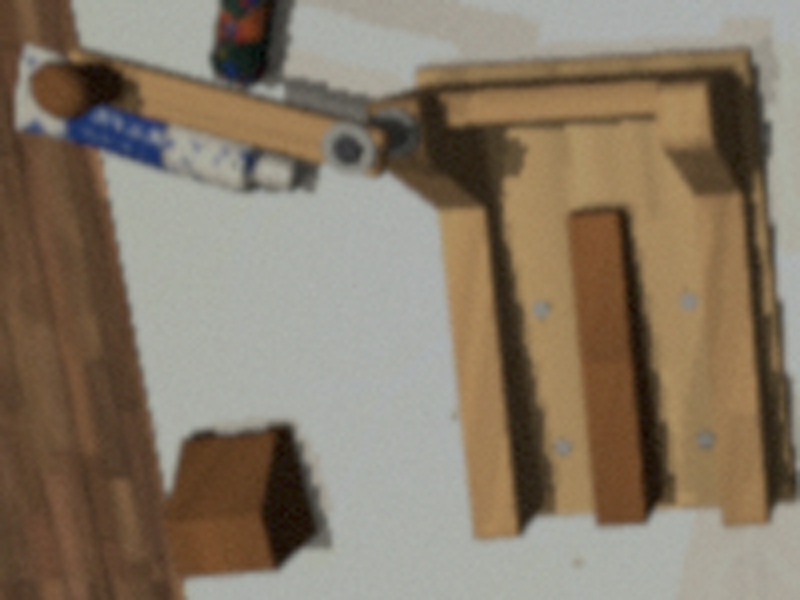

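```bash
cat > fit.py <<'E'
from h import *
import pickle
from scipy.optimize import least_squares
def fit(c,obj,px,x0):
    obj=np.array(obj,float)/1000; px=np.array(px,float)
    def W(q): return np.c_[(Ro.from_euler('z',q[2]).as_matrix()[:2,:2]@obj[:,:2].T).T+q[:2],obj[:,2]]
    f=lambda q:np.ravel([proj("wrist",X,c)-p for X,p in zip(W(q),px)])
    r=least_squares(f,x0,loss='soft_l1'); return r.x,f(r.x).reshape(-1,2)
E
python3 - <<'E'
from fit import *
c=pickle.load(open('w1.pkl','rb'))
C=lambda l:[(15+x/4,100+y/4) for x,y in l]
q,r=fit(c,[(83,-59,46.6),(83,-41,46.6),(83,41,46.6),(83,59,46.6),(83,-10,44.6),(83,10,44.6),(-45,-59,24),(-45,-41,24),(-45,41,24),(-45,59,24)],
 C([(475,538),(520,535),(725,523),(768,521),(597,524),(645,521),(440,207),(485,207),(698,192),(742,190)]),[.53,.07,np.pi])
print("cradle",q[:2].round(4),np.degrees(q[2]).round(2));print(r.round(1).tolist())
q2,r=fit(c,[(0,-20,38),(0,20,38),(26,-20,38),(26,20,38),(-26,-20,12),(-26,20,12)],C([(172,520),(265,512),(178,573),(280,568),(185,435),(275,430)]),[.45,.23,np.pi])
print("chock",q2[:2].round(4),np.degrees(q2[2]).round(2));print(r.round(1).tolist())
u,v=C([(62,88)])[0]; k=unproj("wrist",u,v,.131,c)
Rz=Ro.from_euler('z',q[2]).as_matrix()
post=np.r_[q[:2],0]+Rz@[-.0815,-.05,0]; d=Rz.T@(k-post)
print("post",post.round(4),"knob",k.round(4),"r",np.hypot(*d[:2]).round(4),"ang",np.arctan2(-d[1],d[0]).round(3))
s=1/1.5625
for n,a,b,z in [("A",(473,250),(472,405),.02),("B",(620,248),(577,393),.02),("N",(724,264),(695,394),.016)]:
    a=unproj("wrist",a[0]*s,a[1]*s,z,c);b=unproj("wrist",b[0]*s,b[1]*s,z,c)
    print(n,"mid",((a+b)/2).round(4),"len",np.linalg.norm(a-b).round(3),"yaw deg",np.degrees(np.arctan2(*(a-b)[[1,0]])).round(1))
np.save("crad.npy",q)
E
```

```text
cradle [0.5354 0.0777] 183.7
[[-0.1, -0.7], [-0.2, -0.6], [-0.3, -0.2], [0.2, -0.3], [0.2, 0.6], [0.6, 0.7], [-0.3, 0.3], [0.0, -0.4], [-0.4, 0.3], [0.2, 0.2]]
chock [0.4529 0.2389] 184.97
[[-1.4, -0.4], [-0.4, -0.2], [1.2, 0.8], [-0.4, 0.3], [0.0, 0.1], [1.1, -0.4]]
post [0.6135 0.1328 0.    ] knob [0.6343 0.2056 0.131 ] r 0.0756 ang 1.913
A mid [ 0.4777 -0.1401  0.02  ] len 0.175 yaw deg 2.4
B mid [ 0.487  -0.2706  0.02  ] len 0.164 yaw deg -8.9
N mid [ 0.4775 -0.391   0.016 ] len 0.148 yaw deg -1.3
```

Request:
{"op": "send_rows", "data": {"rows": [{"x":-0.0926,"y":0.0535,"z":0.206,"wx":0,"wy":0,"wz":0,"hand":1},{"x":-0.0926,"y":0.0535,"z":0.206,"wx":0,"wy":0,"wz":0,"hand":1},{"x":-0.0926,"y":0.0535,"z":0.206,"wx":0,"wy":0,"wz":0,"hand":1},{"x":-0.0926,"y":0.0535,"z":0.206,"wx":0,"wy":0,"wz":0,"hand":1},{"x":-0.0926,"y":0.0535,"z":0.206,"wx":0,"wy":0,"wz":0,"hand":1},{"x":-0.0926,"y":0.0535,"z":0.206,"wx":0,"wy":0,"wz":0,"hand":1},{"x":-0.0926,"y":0.0535,"z":0.206,"wx":0,"wy":0,"wz":0,"hand":1},{"x":-0.0926,"y":0.0535,"z":0.206,"wx":0,"wy":0,"wz":0,"hand":1},{"x":-0.0926,"y":0.0535,"z":0.206,"wx":0,"wy":0,"wz":0,"hand":1},{"x":0,"y":0,"z":0,"wx":0,"wy":0,"wz":-0.053,"hand":1}]}}

```text
time: 2.7
tool_pos: [0.4678, -0.1417, 0.1127]
tool_rot: [-0.003, 1.0, 0.02, -0.007]
contact_force: [-1.0, 0.1, -1.1]
gripper_width: 1.0
grasp_force: 0.0
```

```bash
python3 -c "
from h import *
print(pose()[0]);go([.4777,-.14,.008],np.radians(2.4))"
```

```text
[ 0.46783863 -0.14173767  0.11274131]
shift(before turn) [ 0.076 -0.005  0.697] turn [-0.008  0.017 -0.002] shift(after turn) [ 0.066 -0.009  0.698] yaw now 2.32
```

Request:
{"op": "send_rows", "data": {"rows": [{"x":0,"y":0,"z":0.187,"wx":0,"wy":0,"wz":0,"hand":1},{"x":0,"y":0,"z":0.187,"wx":0,"wy":0,"wz":0,"hand":1},{"x":0,"y":0,"z":0.187,"wx":0,"wy":0,"wz":0,"hand":1},{"x":0,"y":0,"z":0.13,"wx":0,"wy":0,"wz":0,"hand":1},{"x":0,"y":0,"z":0.05,"wx":0,"wy":0,"wz":0,"hand":1},{"x":0,"y":0,"z":0,"wx":0,"wy":0,"wz":0,"hand":-1},{"x":0,"y":0,"z":0,"wx":0,"wy":0,"wz":0,"hand":-1},{"x":0,"y":0,"z":0,"wx":0,"wy":0,"wz":0,"hand":-1},{"x":0,"y":0,"z":0,"wx":0,"wy":0,"wz":0,"hand":-1},{"x":0,"y":0,"z":0,"wx":0,"wy":0,"wz":0,"hand":-1}]}}

```text
time: 3.53
tool_pos: [0.4769, -0.1438, 0.0124]
tool_rot: [0.001, 1.0, 0.021, 0.002]
contact_force: [0.6, 0.2, 6.0]
gripper_width: 0.444
grasp_force: 60.8
```

```bash
cat > seat.py <<'E'
from h import *
import sys
q=np.load("crad.npy"); R=Ro.from_euler('z',q[2]).as_matrix()
def cw(x,y,z): return np.r_[q[:2],0]+R@(np.array([x,y,z])/1000)
E
python3 -c "
from seat import *
print(pose()[0],pose()[2]['gripper_width'])
t=cw(-7.1,0,51+2-12);print('inner target',t);go(t,np.radians(93.7))
print('outer',cw(4.7+27.6,0,53.1+4.9+2-12))"
```

```text
[ 0.47685991 -0.14379333  0.01235711] 0.4444821053222691
inner target [0.54252635 0.07815419 0.041     ]
shift(before turn) [ 0.5   -1.46  -0.192] turn [ 6.000e-03 -2.000e-03 -2.029e+00] shift(after turn) [ 1.448  0.532 -0.191] yaw now 2.4
outer [0.50320826 0.07561494 0.048     ]
```

Request:
{"op": "send_rows", "data": {"rows": [{"x":0,"y":0,"z":-0.15,"wx":0,"wy":0,"wz":0,"hand":-1},{"x":0,"y":0,"z":-0.26,"wx":0,"wy":0,"wz":-0.145,"hand":-1},{"x":0,"y":0,"z":-0.26,"wx":0,"wy":0,"wz":-0.145,"hand":-1},{"x":0,"y":0,"z":-0.25,"wx":0,"wy":0,"wz":-0.145,"hand":-1},{"x":0,"y":0,"z":0,"wx":0,"wy":0,"wz":-0.145,"hand":-1},{"x":0,"y":0,"z":0,"wx":0,"wy":0,"wz":-0.145,"hand":-1},{"x":0,"y":0,"z":0,"wx":0,"wy":0,"wz":-0.145,"hand":-1},{"x":0,"y":0,"z":0,"wx":0,"wy":0,"wz":-0.145,"hand":-1},{"x":0,"y":0,"z":0,"wx":0,"wy":0,"wz":-0.145,"hand":-1},{"x":0,"y":0,"z":0,"wx":0,"wy":0,"wz":-0.145,"hand":-1}]}}

```text
time: 4.37
tool_pos: [0.475, -0.143, 0.1483]
tool_rot: [0.0, 0.86, 0.511, 0.0]
contact_force: [0.3, 0.0, -1.8]
gripper_width: 0.443
grasp_force: 61.0
```

Request:
{"op": "send_rows", "data": {"rows": [{"x":0,"y":0,"z":0,"wx":0,"wy":0,"wz":-0.145,"hand":-1},{"x":0,"y":0,"z":0,"wx":0,"wy":0,"wz":-0.145,"hand":-1},{"x":0,"y":0,"z":0,"wx":0,"wy":0,"wz":-0.145,"hand":-1},{"x":0,"y":0,"z":0,"wx":0,"wy":0,"wz":-0.145,"hand":-1},{"x":0.24,"y":0.089,"z":0,"wx":0,"wy":0,"wz":0,"hand":-1},{"x":0.24,"y":0.089,"z":0,"wx":0,"wy":0,"wz":0,"hand":-1},{"x":0.24,"y":0.089,"z":0,"wx":0,"wy":0,"wz":0,"hand":-1},{"x":0.24,"y":0.089,"z":0,"wx":0,"wy":0,"wz":0,"hand":-1},{"x":0.24,"y":0.089,"z":0,"wx":0,"wy":0,"wz":0,"hand":-1},{"x":0.24,"y":0.089,"z":0,"wx":0,"wy":0,"wz":0,"hand":-1}]}}

```text
time: 5.2
tool_pos: [0.566, 0.0707, 0.1484]
tool_rot: [0.0, 0.724, 0.69, 0.0]
contact_force: [1.5, -0.2, -1.9]
gripper_width: 0.443
grasp_force: 60.9
```

```bash
python3 -c "
from seat import *
import pickle
grab_frame('top');grab_frame('top');c=calibration('wrist');im=grab_frame('wrist')
print(pose()[0],pose()[2]['gripper_width'])
t=cw(-7.1,0,51+2-12);go(t,np.radians(93.7))
cv2.imwrite('pics/w2.png',im)"
```

```text
[0.56600156 0.07109477 0.1482998 ] 0.4469728299189397
shift(before turn) [ 0.04  -0.159  0.715] turn [ 0.     0.    -0.139] shift(after turn) [ 0.057 -0.153  0.715] yaw now 87.46
```

View pics/w2.png

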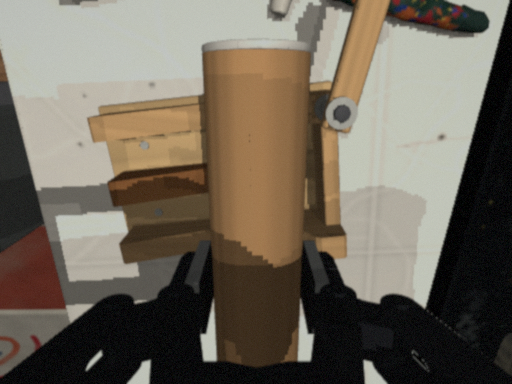

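Tube A is held upright between the fingers, above the cradle. There is a 6° yaw shortfall to correct.

Request:
{"op": "send_rows", "data": {"rows": [{"x":0,"y":0,"z":0,"wx":0,"wy":0,"wz":-0.139,"hand":-1},{"x":0.057,"y":-0.153,"z":0.1,"wx":0,"wy":0,"wz":0,"hand":-1},{"x":0,"y":0,"z":0.15,"wx":0,"wy":0,"wz":0,"hand":-1},{"x":0,"y":0,"z":0.15,"wx":0,"wy":0,"wz":0,"hand":-1},{"x":0,"y":0,"z":0.15,"wx":0,"wy":0,"wz":0,"hand":-1},{"x":0,"y":0,"z":0.08,"wx":0,"wy":0,"wz":0,"hand":-1},{"x":0,"y":0,"z":0.03,"wx":0,"wy":0,"wz":0,"hand":-1},{"x":0,"y":0,"z":0.02,"wx":0,"wy":0,"wz":0,"hand":-1},{"x":0,"y":0,"z":0,"wx":0,"wy":0,"wz":0,"hand":-1},{"x":0,"y":0,"z":0,"wx":0,"wy":0,"wz":0,"hand":-1}]}}

```text
time: 6.18
tool_pos: [0.5433, 0.0758, 0.0475]
tool_rot: [0.001, 0.685, 0.728, 0.001]
contact_force: [-0.4, 0.8, -2.3]
gripper_width: 0.443
grasp_force: 61.3
```

```bash
python3 -c "
from seat import *
p,R,s=pose();print(p,s['contact_force'])
t=cw(-7.1,0,51+2-12);go(t,np.radians(93.7))"
```

```text
[0.54330722 0.07575684 0.04749479] [-0.35017117  0.78825173 -2.25855905]
shift(before turn) [ 0.016 -0.004  0.043] turn [ 0.003  0.    -0.005] shift(after turn) [ 0.016 -0.004  0.043] yaw now 93.46
```

Request:
{"op": "send_rows", "data": {"rows": [{"x":0.015,"y":0,"z":0.02,"wx":0,"wy":0,"wz":0,"hand":-1},{"x":0,"y":0,"z":0.01,"wx":0,"wy":0,"wz":0,"hand":-1},{"x":0,"y":0,"z":0,"wx":0,"wy":0,"wz":0,"hand":0.3},{"x":0,"y":0,"z":0,"wx":0,"wy":0,"wz":0,"hand":0.3},{"x":0,"y":0,"z":0,"wx":0,"wy":0,"wz":0,"hand":0.3},{"x":0,"y":0,"z":0,"wx":0,"wy":0,"wz":0,"hand":0.3},{"x":0,"y":0,"z":-0.06,"wx":0,"wy":0,"wz":0,"hand":0.3},{"x":0,"y":0,"z":-0.15,"wx":0,"wy":0,"wz":0,"hand":0.3},{"x":0,"y":0,"z":-0.25,"wx":0,"wy":0,"wz":0,"hand":0.3},{"x":0,"y":0,"z":-0.25,"wx":0,"wy":0,"wz":0,"hand":0.3}]}}

```text
time: 7.02
tool_pos: [0.5404, 0.0782, 0.1481]
tool_rot: [-0.002, 0.685, 0.728, -0.002]
contact_force: [0.3, 0.3, 0.5]
gripper_width: 0.646
grasp_force: 0.0
```

```bash
python3 -c "
from seat import *
p,R,s=pose();print(p,s['gripper_width'])
go([.487,-.2706,p[2]],np.radians(-8.9))
im=grab_frame('top')
cv2.imwrite('pics/t3.png',cv2.resize(im[150:260,140:390],(800,352),interpolation=cv2.INTER_CUBIC))"
```

```text
[0.54036821 0.07816297 0.14806836] 0.6456929847910794
shift(before turn) [-2.299e+00 -4.960e-01  2.000e-03] turn [-0.004  0.005  2.275] shift(after turn) [0.008 2.352 0.   ] yaw now 93.47
```

View pics/t3.png

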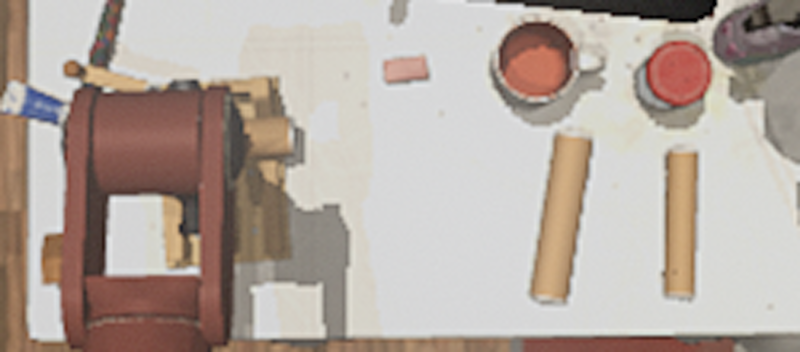

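Request:
{"op": "send_rows", "data": {"rows": [{"x":-0.23,"y":-0.05,"z":0,"wx":0,"wy":0,"wz":0,"hand":1},{"x":-0.23,"y":-0.05,"z":0,"wx":0,"wy":0,"wz":0,"hand":1},{"x":-0.23,"y":-0.05,"z":0,"wx":0,"wy":0,"wz":0,"hand":1},{"x":-0.23,"y":-0.05,"z":0,"wx":0,"wy":0,"wz":0,"hand":1},{"x":-0.23,"y":-0.05,"z":0,"wx":0,"wy":0,"wz":0,"hand":1},{"x":-0.23,"y":-0.05,"z":0,"wx":0,"wy":0,"wz":0,"hand":1},{"x":-0.23,"y":-0.05,"z":0,"wx":0,"wy":0,"wz":0,"hand":1},{"x":-0.23,"y":-0.05,"z":0,"wx":0,"wy":0,"wz":0,"hand":1},{"x":-0.23,"y":-0.05,"z":0,"wx":0,"wy":0,"wz":0,"hand":1},{"x":-0.23,"y":-0.05,"z":0,"wx":0,"wy":0,"wz":0,"hand":1}]}}

```text
time: 7.9
tool_pos: [0.4874, -0.2723, 0.1486]
tool_rot: [0.0, 0.685, 0.728, 0.0]
contact_force: [-0.1, -0.4, -0.4]
gripper_width: 0.999
grasp_force: 0.0
```

Request:
{"op": "send_rows", "data": {"rows": [{"x":0,"y":0,"z":0,"wx":0,"wy":0,"wz":0.152,"hand":1},{"x":0,"y":0,"z":0,"wx":0,"wy":0,"wz":0.152,"hand":1},{"x":0,"y":0,"z":0,"wx":0,"wy":0,"wz":0.152,"hand":1},{"x":0,"y":0,"z":0,"wx":0,"wy":0,"wz":0.152,"hand":1},{"x":0,"y":0,"z":0,"wx":0,"wy":0,"wz":0.152,"hand":1},{"x":0,"y":0,"z":0,"wx":0,"wy":0,"wz":0.152,"hand":1},{"x":0,"y":0,"z":0,"wx":0,"wy":0,"wz":0.152,"hand":1},{"x":0,"y":0,"z":0,"wx":0,"wy":0,"wz":0.152,"hand":1},{"x":0,"y":0,"z":0,"wx":0,"wy":0,"wz":0.152,"hand":1},{"x":0,"y":0,"z":0,"wx":0,"wy":0,"wz":0.152,"hand":1}]}}

```text
time: 8.73
tool_pos: [0.4879, -0.2706, 0.1484]
tool_rot: [-0.0, 0.977, 0.214, -0.0]
contact_force: [-0.5, -0.5, 0.2]
gripper_width: 1.002
grasp_force: 0.0
```

Run:
```python
from seat import *
go([.487,-.2706,.010],np.radians(-8.9))
im=grab_frame('top');cv2.imwrite('pics/t4_raw.png',im)
# tube B axis from colour (cardboard) in top view
m=((im[...,2].astype(int)-im[...,0]>50)&(im[...,2]>120)).astype(np.uint8)
n,l,st,ce=cv2.connectedComponentsWithStats(m)
for i in range(1,n):
    if st[i,4]>120 and 130<ce[i][0]<380 and 160<ce[i][1]<260: 
        pts=np.argwhere(l==i)[:,::-1].astype(np.float32); print(st[i].tolist(),ce[i].round(1),unproj('top',*ce[i],.03).round(4),cv2.minAreaRect(pts))
```

```text
shift(before turn) [-0.005 -0.003  0.923] turn [-0.     0.     0.748] shift(after turn) [-0.006  0.001  0.923] yaw now 24.74
[297, 161, 20, 20, 292] [306.6 170.8] [ 0.642  -0.2424  0.03  ] ((307.0294494628906, 170.8823699951172), (18.91777801513672, 18.19017219543457), 14.03624439239502)
[342, 163, 21, 20, 328] [352.  172.3] [ 0.635  -0.3893  0.03  ] ((352.0, 172.5), (19.0, 20.0), 90.0)
[180, 174, 50, 27, 790] [206.1 189. ] [0.5868 0.086  0.03  ] ((204.02072143554688, 186.74830627441406), (22.920555114746094, 49.91033172607422), 85.2363510131836)
[285, 192, 45, 61, 420] [307.4 221.5] [ 0.477  -0.2419  0.03  ] ((307.0496826171875, 221.99107360839844), (6.495858192443848, 71.0261459350586), 34.82448959350586)
[198, 199, 31, 34, 825] [212.9 215.8] [0.4989 0.0642 0.03  ] ((213.43655395507812, 215.61167907714844), (31.918678283691406, 30.992467880249023), 85.91438293457031)
[319, 198, 38, 34, 644] [337.5 214.9] [ 0.4973 -0.3393  0.03  ] ((337.8077087402344, 215.03843688964844), (33.004661560058594, 20.801258087158203), 33.6900634765625)
[190, 202, 8, 32, 171] [193.5 216.5] [0.4976 0.1273 0.03  ] ((193.78982543945312, 217.3473663330078), (31.130891799926758, 5.787153720855713), 86.18592071533203)
[153, 222, 13, 17, 175] [158.8 230.2] [0.4541 0.2408 0.03  ] ((158.53553771972656, 229.99745178222656), (15.318115234375, 12.040751457214355), 85.91438293457031)
[297, 241, 31, 23, 313] [310.3 253.4] [ 0.3745 -0.2494  0.03  ] ((311.2303161621094, 254.33145141601562), (33.81393051147461, 11.765975952148438), 32.0053825378418)
```

Request:
{"op": "send_rows", "data": {"rows": [{"x":0,"y":0,"z":0.05,"wx":0,"wy":0,"wz":0.15,"hand":1},{"x":0,"y":0,"z":0.05,"wx":0,"wy":0,"wz":0.15,"hand":1},{"x":0,"y":0,"z":0.05,"wx":0,"wy":0,"wz":0.15,"hand":1},{"x":0,"y":0,"z":0.05,"wx":0,"wy":0,"wz":0.15,"hand":1},{"x":0,"y":0,"z":0.05,"wx":0,"wy":0,"wz":0.15,"hand":1},{"x":0,"y":0,"z":0.2,"wx":0,"wy":0,"wz":0,"hand":1},{"x":0,"y":0,"z":0.2,"wx":0,"wy":0,"wz":0,"hand":1},{"x":0,"y":0,"z":0.2,"wx":0,"wy":0,"wz":0,"hand":1},{"x":0,"y":0,"z":0.05,"wx":0,"wy":0,"wz":0,"hand":1},{"x":0,"y":0,"z":0.02,"wx":0,"wy":0,"wz":0,"hand":1}]}}

```text
time: 9.62
tool_pos: [0.4864, -0.2694, 0.0078]
tool_rot: [-0.001, 0.997, -0.075, -0.002]
contact_force: [-0.2, 0.7, -0.5]
gripper_width: 0.998
grasp_force: 0.0
```

Request:
{"op": "send_rows", "data": {"rows": [{"x":0,"y":0,"z":0,"wx":0,"wy":0,"wz":0,"hand":-1},{"x":0,"y":0,"z":0,"wx":0,"wy":0,"wz":0,"hand":-1},{"x":0,"y":0,"z":0,"wx":0,"wy":0,"wz":0,"hand":-1},{"x":0,"y":0,"z":0,"wx":0,"wy":0,"wz":0,"hand":-1},{"x":0,"y":0,"z":0,"wx":0,"wy":0,"wz":0,"hand":-1},{"x":0,"y":0,"z":-0.15,"wx":0,"wy":0,"wz":0,"hand":-1},{"x":0,"y":0,"z":-0.25,"wx":0,"wy":0,"wz":0,"hand":-1},{"x":0,"y":0,"z":-0.25,"wx":0,"wy":0,"wz":0,"hand":-1},{"x":0,"y":0,"z":-0.25,"wx":0,"wy":0,"wz":-0.15,"hand":-1},{"x":0,"y":0,"z":-0.2,"wx":0,"wy":0,"wz":-0.15,"hand":-1}]}}

```text
time: 10.45
tool_pos: [0.4885, -0.271, 0.1785]
tool_rot: [0.001, 0.999, 0.045, 0.001]
contact_force: [0.6, -0.3, -1.4]
gripper_width: 0.445
grasp_force: 60.7
```

Run:
```python
from seat import *
p,R,s=pose();print(p,s['contact_force'])
t=cw(4.7+27.6,0,53.1+4.9-12+2);print(t);go([t[0],t[1],p[2]],np.radians(93.7))
```

```text
[ 0.48849943 -0.2709959   0.1785109 ] [ 0.62633904 -0.30848221 -1.36728235]
[0.50320826 0.07561494 0.048     ]
shift(before turn) [ 0.306 -2.293 -0.004] turn [ 0.004 -0.    -1.968] shift(after turn) [2.3   0.247 0.   ] yaw now 5.16
```

Request:
{"op": "send_rows", "data": {"rows": [{"x":0,"y":0,"z":0,"wx":0,"wy":0,"wz":-0.1514,"hand":-1},{"x":0,"y":0,"z":0,"wx":0,"wy":0,"wz":-0.1514,"hand":-1},{"x":0,"y":0,"z":0,"wx":0,"wy":0,"wz":-0.1514,"hand":-1},{"x":0,"y":0,"z":0,"wx":0,"wy":0,"wz":-0.1514,"hand":-1},{"x":0,"y":0,"z":0,"wx":0,"wy":0,"wz":-0.1514,"hand":-1},{"x":0,"y":0,"z":0,"wx":0,"wy":0,"wz":-0.1514,"hand":-1},{"x":0,"y":0,"z":0,"wx":0,"wy":0,"wz":-0.1514,"hand":-1},{"x":0,"y":0,"z":0,"wx":0,"wy":0,"wz":-0.1514,"hand":-1},{"x":0,"y":0,"z":0,"wx":0,"wy":0,"wz":-0.1514,"hand":-1},{"x":0,"y":0,"z":0,"wx":0,"wy":0,"wz":-0.1514,"hand":-1}]}}

```text
time: 11.28
tool_pos: [0.4878, -0.2705, 0.1751]
tool_rot: [-0.0, 0.802, 0.597, -0.0]
contact_force: [-0.3, -0.4, -1.0]
gripper_width: 0.445
grasp_force: 60.7
```

Request:
{"op": "send_rows", "data": {"rows": [{"x":0,"y":0,"z":0,"wx":0,"wy":0,"wz":-0.1514,"hand":-1},{"x":0,"y":0,"z":0,"wx":0,"wy":0,"wz":-0.1514,"hand":-1},{"x":0,"y":0,"z":0,"wx":0,"wy":0,"wz":-0.1514,"hand":-1},{"x":0.256,"y":0.027,"z":0,"wx":0,"wy":0,"wz":0,"hand":-1},{"x":0.256,"y":0.027,"z":0,"wx":0,"wy":0,"wz":0,"hand":-1},{"x":0.256,"y":0.027,"z":0,"wx":0,"wy":0,"wz":0,"hand":-1},{"x":0.256,"y":0.027,"z":0,"wx":0,"wy":0,"wz":0,"hand":-1},{"x":0.256,"y":0.027,"z":0,"wx":0,"wy":0,"wz":0,"hand":-1},{"x":0.256,"y":0.027,"z":0,"wx":0,"wy":0,"wz":0,"hand":-1},{"x":0.256,"y":0.027,"z":0,"wx":0,"wy":0,"wz":0,"hand":-1}]}}

```text
time: 12.12
tool_pos: [0.5, 0.0011, 0.1753]
tool_rot: [0.0, 0.686, 0.728, 0.0]
contact_force: [1.1, 0.3, -1.4]
gripper_width: 0.439
grasp_force: 60.6
```

Run:
```python
from seat import *
p,R,s=pose();print(p,s['contact_force'])
t=cw(4.7+27.6,0,53.1+4.9-12+2);go(t,np.radians(93.7))
```

```text
[0.50000308 0.00109435 0.17529767] [ 1.08017661  0.26336202 -1.37364577]
shift(before turn) [0.495 0.05  0.849] turn [ 0.001  0.    -0.007] shift(after turn) [0.494 0.053 0.849] yaw now 93.39
```

Request:
{"op": "send_rows", "data": {"rows": [{"x":0.247,"y":0.026,"z":0.05,"wx":0,"wy":0,"wz":0,"hand":-1},{"x":0.247,"y":0.026,"z":0.1,"wx":0,"wy":0,"wz":0,"hand":-1},{"x":0,"y":0,"z":0.2,"wx":0,"wy":0,"wz":0,"hand":-1},{"x":0,"y":0,"z":0.2,"wx":0,"wy":0,"wz":0,"hand":-1},{"x":0,"y":0,"z":0.15,"wx":0,"wy":0,"wz":0,"hand":-1},{"x":0,"y":0,"z":0.08,"wx":0,"wy":0,"wz":0,"hand":-1},{"x":0,"y":0,"z":0.03,"wx":0,"wy":0,"wz":0,"hand":-1},{"x":0,"y":0,"z":0.01,"wx":0,"wy":0,"wz":0,"hand":-1},{"x":0,"y":0,"z":0,"wx":0,"wy":0,"wz":0,"hand":-1},{"x":0,"y":0,"z":0,"wx":0,"wy":0,"wz":0,"hand":-1}]}}

```text
time: 12.95
tool_pos: [0.5054, 0.0735, 0.0539]
tool_rot: [0.001, 0.686, 0.728, 0.001]
contact_force: [-0.0, -0.2, -1.6]
gripper_width: 0.444
grasp_force: 60.7
```

Run:
```python
from seat import *
p,R,s=pose();print(p,s['contact_force'])
t=cw(4.7+27.6,0,53.1+4.9-12+2);go(t,np.radians(93.7))
```

```text
[0.50535759 0.07353813 0.05389732] [-0.01877348 -0.23190486 -1.63579656]
shift(before turn) [ 0.015 -0.014  0.039] turn [ 0.004  0.    -0.007] shift(after turn) [ 0.015 -0.013  0.039] yaw now 93.37
```

Request:
{"op": "send_rows", "data": {"rows": [{"x":0.015,"y":-0.013,"z":0.02,"wx":0,"wy":0,"wz":0,"hand":-1},{"x":0,"y":0,"z":0.01,"wx":0,"wy":0,"wz":0,"hand":-1},{"x":0,"y":0,"z":0,"wx":0,"wy":0,"wz":0,"hand":0.3},{"x":0,"y":0,"z":0,"wx":0,"wy":0,"wz":0,"hand":0.3},{"x":0,"y":0,"z":0,"wx":0,"wy":0,"wz":0,"hand":0.3},{"x":0,"y":0,"z":0,"wx":0,"wy":0,"wz":0,"hand":0.3},{"x":0,"y":0,"z":-0.06,"wx":0,"wy":0,"wz":0,"hand":0.3},{"x":0,"y":0,"z":-0.15,"wx":0,"wy":0,"wz":0,"hand":0.3},{"x":0,"y":0,"z":-0.25,"wx":0,"wy":0,"wz":0,"hand":0.3},{"x":0,"y":0,"z":-0.25,"wx":0,"wy":0,"wz":0,"hand":0.3}]}}

```text
time: 13.78
tool_pos: [0.4999, 0.0759, 0.1539]
tool_rot: [-0.002, 0.686, 0.728, -0.002]
contact_force: [1.0, -0.3, 0.3]
gripper_width: 0.649
grasp_force: 0.0
```

Run:
```python
from seat import *
p,R,s=pose();print(p)
go([.30+.09,.0777+.03,.3],np.radians(93.7))
go([.4529,.2389,.15],np.radians(4.97))
```

```text
[0.49991615 0.07585386 0.15389398]
shift(before turn) [ 0.256 -0.724 -0.97 ] turn [-0.006 -0.    -0.007] shift(after turn) [ 0.259 -0.718 -0.974] yaw now 93.4
shift(before turn) [ 1.104 -0.248  0.027] turn [-0.005  0.005  1.965] shift(after turn) [-0.218 -1.11   0.026] yaw now 93.4
```

Request:
{"op": "send_rows", "data": {"rows": [{"x":0.221,"y":-0.05,"z":-0.05,"wx":0,"wy":0,"wz":0,"hand":1},{"x":0.221,"y":-0.05,"z":-0.05,"wx":0,"wy":0,"wz":0,"hand":1},{"x":0.221,"y":-0.05,"z":-0.05,"wx":0,"wy":0,"wz":0,"hand":1},{"x":0.221,"y":-0.05,"z":-0.05,"wx":0,"wy":0,"wz":0,"hand":1},{"x":0.221,"y":-0.05,"z":-0.1,"wx":0,"wy":0,"wz":0,"hand":1},{"x":0,"y":0,"z":-0.1,"wx":0,"wy":0,"wz":0.151,"hand":1},{"x":0,"y":0,"z":0,"wx":0,"wy":0,"wz":0.151,"hand":1},{"x":0,"y":0,"z":0,"wx":0,"wy":0,"wz":0.151,"hand":1},{"x":0,"y":0,"z":0,"wx":0,"wy":0,"wz":0.151,"hand":1},{"x":0,"y":0,"z":0,"wx":0,"wy":0,"wz":0.151,"hand":1}]}}

```text
time: 14.62
tool_pos: [0.454, 0.2391, 0.2144]
tool_rot: [-0.0, 0.87, 0.493, -0.0]
contact_force: [0.4, 0.1, 0.5]
gripper_width: 0.999
grasp_force: 0.0
```

Request:
{"op": "send_rows", "data": {"rows": [{"x":0,"y":0,"z":0,"wx":0,"wy":0,"wz":0.151,"hand":1},{"x":0,"y":0,"z":0,"wx":0,"wy":0,"wz":0.151,"hand":1},{"x":0,"y":0,"z":0,"wx":0,"wy":0,"wz":0.151,"hand":1},{"x":0,"y":0,"z":0,"wx":0,"wy":0,"wz":0.151,"hand":1},{"x":0,"y":0,"z":0,"wx":0,"wy":0,"wz":0.151,"hand":1},{"x":0,"y":0,"z":0,"wx":0,"wy":0,"wz":0.151,"hand":1},{"x":0,"y":0,"z":0,"wx":0,"wy":0,"wz":0.151,"hand":1},{"x":0,"y":0,"z":0,"wx":0,"wy":0,"wz":0.151,"hand":1},{"x":0,"y":0,"z":0,"wx":0,"wy":0,"wz":0,"hand":1},{"x":0,"y":0,"z":0,"wx":0,"wy":0,"wz":0,"hand":1}]}}

```text
time: 15.45
tool_pos: [0.4542, 0.239, 0.2142]
tool_rot: [0.0, 0.999, 0.046, -0.0]
contact_force: [-1.2, -0.5, -0.5]
gripper_width: 1.0
grasp_force: 0.0
```

Run:
```python
from seat import *
import pickle
grab_frame('top')
c=calibration('wrist');im=grab_frame('wrist');p,R,s=pose();print(p)
pickle.dump(c,open('w3.pkl','wb'));cv2.imwrite('pics/w3_raw.png',im)
go([.4529,.2389,.15],np.radians(4.97))
cv2.imwrite('pics/w3.png',cv2.resize(im,(800,600),interpolation=cv2.INTER_CUBIC))
```

```text
[0.4543291  0.23906268 0.21410126]
shift(before turn) [-0.009  0.     0.427] turn [0.    0.001 0.005] shift(after turn) [-0.01   0.     0.427] yaw now 5.19
```

View pics/w3.png

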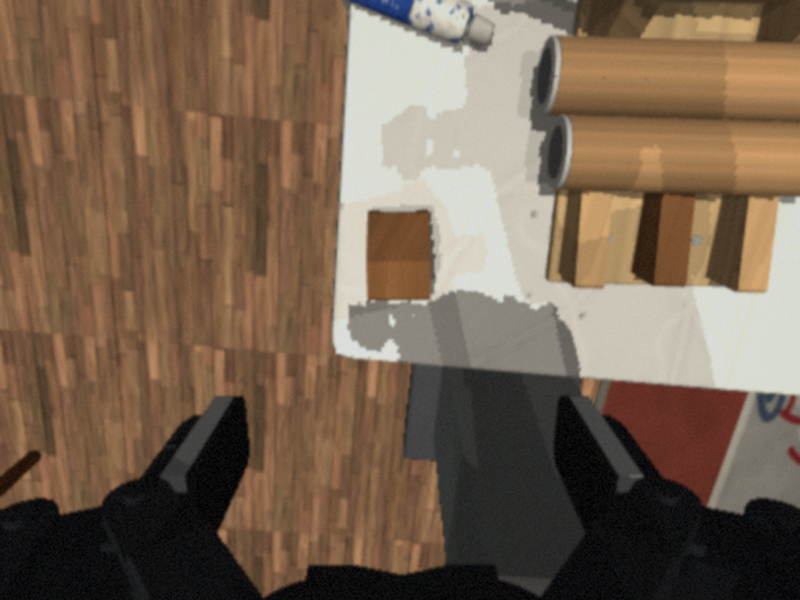

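Run:
```python
from seat import *
from fit import *
c=pickle.load(open('w3.pkl','rb')); s=1/1.5625
C=lambda l:[(x*s,y*s) for x,y in l]
q2,r=fit(c,[(0,-20,38),(0,20,38),(26,-20,38),(26,20,38),(-26,-20,12),(-26,20,12)],C([(367,262),(432,260),(368,299),(431,299),(368,211),(430,210)]),[.45,.23,np.pi])
print("chock",q2[:2].round(4),np.degrees(q2[2]).round(2),r.round(1).tolist())
np.save("chock.npy",q2)
q3,r=fit(c,[(83,-59,46.6),(83,-41,46.6),(83,41,46.6),(83,59,46.6),(83,-10,44.6),(83,10,44.6)],C([(570,284),(605,286),(740,290),(770,290),(637,283),(688,284)]),q)
print("cradle now",q3[:2].round(4),np.degrees(q3[2]).round(2),r.round(1).tolist())
print("predicted cap px",[(proj('wrist',cw(*X),c)/s).round(0).tolist() for X in [(-34.7,-85,46.1),(4.7,-85,53.1)]])
a=q2[2];t=np.r_[q2[0]+.013*np.cos(a),q2[1]+.013*np.sin(a),.020]
print(t);go(t,a-np.pi)
```

```text
chock [0.453  0.2405] 185.83 [[-0.1, -1.3], [-0.2, -0.4], [0.1, 0.6], [0.2, 0.2], [0.1, 0.1], [-0.1, 0.4]]
cradle now [0.5364 0.0787] 183.66 [[3.7, -0.0], [0.1, -0.8], [-0.8, -1.0], [-1.3, -0.5], [11.0, 1.4], [-0.9, 1.4]]
predicted cap px [[557.0, 76.0], [552.0, 152.0]]
[0.44005125 0.23922329 0.02      ]
shift(before turn) [-0.094 -0.01   1.294] turn [ 0.     0.001 -0.014] shift(after turn) [-0.095 -0.011  1.294] yaw now 5.19
```

Both wide tubes are seated side by side (caps at (552,75) and (563,152), matching the prediction), and the chock sits squarely at (367–432, 211–299). Next I'll pick up the chock by its tail.

Request:
{"op": "send_rows", "data": {"rows": [{"x":-0.094,"y":-0.01,"z":0.1,"wx":0,"wy":0,"wz":-0.014,"hand":1},{"x":0,"y":0,"z":0.2,"wx":0,"wy":0,"wz":0,"hand":1},{"x":0,"y":0,"z":0.25,"wx":0,"wy":0,"wz":0,"hand":1},{"x":0,"y":0,"z":0.25,"wx":0,"wy":0,"wz":0,"hand":1},{"x":0,"y":0,"z":0.25,"wx":0,"wy":0,"wz":0,"hand":1},{"x":0,"y":0,"z":0.18,"wx":0,"wy":0,"wz":0,"hand":1},{"x":0,"y":0,"z":0.08,"wx":0,"wy":0,"wz":0,"hand":1},{"x":0,"y":0,"z":0.03,"wx":0,"wy":0,"wz":0,"hand":1},{"x":0,"y":0,"z":0,"wx":0,"wy":0,"wz":0,"hand":1},{"x":0,"y":0,"z":0,"wx":0,"wy":0,"wz":0,"hand":1}]}}

```text
time: 16.38
tool_pos: [0.4419, 0.2399, 0.0149]
tool_rot: [-0.0, 0.999, 0.05, 0.001]
contact_force: [0.3, 0.0, 0.4]
gripper_width: 1.002
grasp_force: 0.0
```

Request:
{"op": "send_rows", "data": {"rows": [{"x":0,"y":0,"z":0,"wx":0,"wy":0,"wz":0,"hand":-1},{"x":0,"y":0,"z":0,"wx":0,"wy":0,"wz":0,"hand":-1},{"x":0,"y":0,"z":0,"wx":0,"wy":0,"wz":0,"hand":-1},{"x":0,"y":0,"z":0,"wx":0,"wy":0,"wz":0,"hand":-1},{"x":0,"y":0,"z":0,"wx":0,"wy":0,"wz":0,"hand":-1},{"x":0,"y":0,"z":0,"wx":0,"wy":0,"wz":0,"hand":-1},{"x":0,"y":0,"z":0,"wx":0,"wy":0,"wz":0,"hand":-1},{"x":0,"y":0,"z":0,"wx":0,"wy":0,"wz":0,"hand":-1},{"x":0,"y":0,"z":0,"wx":0,"wy":0,"wz":0,"hand":-1},{"x":0,"y":0,"z":0,"wx":0,"wy":0,"wz":0,"hand":-1}]}}

```text
time: 17.22
tool_pos: [0.4414, 0.2398, 0.0144]
tool_rot: [-0.0, 0.999, 0.05, 0.001]
contact_force: [-0.3, -1.3, 6.0]
gripper_width: 0.455
grasp_force: 61.9
```

```bash
cat > ck.py <<'E'
from seat import *
# chock pose in tool at pick: tool yaw = chock yaw - pi. chock frame -> tool frame
q2=np.load("chock.npy")
def pickrel():
    p,R,s=pose(); 
    # y of the chock is centred by the grip: use tool y=0
    o=np.r_[q2[:2],0]; d=R.T@(o-p); d[1]=0
    Rc=np.diag([-1,-1,1.])  # cradle-like frame
    a=np.degrees(np.arctan2(R[1,0],R[0,0]))
    return p,d,a,s
def target(cx,cz,d,tilt=10.):
    # chock frame in world: yaw cradle, tilted up tilt deg toward +x
    Rc=R@Ro.from_euler('y',-np.radians(tilt)).as_matrix()
    Rt=Rc@np.diag([-1.,1,-1]) # tool x=-chock x, tool y=chock y, z=-chock z
    return cw(cx,0,cz)-Rt@d,Rt
def goto(X,T):
    p,Rn,s=pose()
    print("before",(Rn.T@(X-p)/.15).round(3),"turn",(Ro.from_matrix(Rn.T@T).as_rotvec()/(np.pi/4)).round(3),"after",(T.T@(X-p)/.15).round(3))
E
python3 - <<'E'
from ck import *
p,d,a,s=pickrel();print(p,d,a,s['gripper_width'],s['contact_force'])
np.save("d.npy",d)
b=np.radians(10)
for up in (60,0):   # approach 18 mm up the bed
    X,T=target(45.7+18*np.cos(b),29.8+18*np.sin(b)+up,d); print(X.round(4)); goto(X,T)
E
```

```text
[0.44143768 0.23979242 0.01439253] [0.01153406 0.         0.01441623] 5.693137134458191 0.45491935206448975 [-0.32632574 -1.27180591  6.01451481]
[0.4633 0.073  0.1091]
before [ 0.036  1.12  -0.632] turn [ 0.003 -0.225  0.044] after [-0.037  1.119 -0.635]
[0.4633 0.073  0.0491]
before [ 0.035  1.121 -0.232] turn [ 0.003 -0.225  0.044] after [ 0.033  1.119 -0.241]
```

Request:
{"op": "send_rows", "data": {"rows": [{"x":0,"y":0,"z":-0.1,"wx":0,"wy":0,"wz":0,"hand":-1},{"x":0,"y":0,"z":-0.2,"wx":0,"wy":0,"wz":0,"hand":-1},{"x":0,"y":0,"z":-0.2,"wx":0,"wy":0,"wz":0,"hand":-1},{"x":0,"y":0,"z":-0.2,"wx":0,"wy":0,"wz":0,"hand":-1},{"x":0.007,"y":0.224,"z":0,"wx":0,"wy":0,"wz":0,"hand":-1},{"x":0.007,"y":0.224,"z":0,"wx":0,"wy":0,"wz":0,"hand":-1},{"x":0.007,"y":0.224,"z":0,"wx":0,"wy":0,"wz":0,"hand":-1},{"x":0.007,"y":0.224,"z":0,"wx":0,"wy":0,"wz":0,"hand":-1},{"x":0.007,"y":0.224,"z":0,"wx":0,"wy":0,"wz":0.022,"hand":-1},{"x":0,"y":0,"z":0,"wx":0,"wy":0,"wz":0.022,"hand":-1}]}}

```text
time: 18.05
tool_pos: [0.4625, 0.0683, 0.1179]
tool_rot: [0.001, 1.0, 0.029, -0.0]
contact_force: [-0.9, 0.0, -0.8]
gripper_width: 0.455
grasp_force: 61.2
```

Request:
{"op": "send_rows", "data": {"rows": [{"x":0,"y":0,"z":0,"wx":0,"wy":-0.112,"wz":0,"hand":-1},{"x":0,"y":0,"z":0,"wx":0,"wy":-0.113,"wz":0,"hand":-1},{"x":0,"y":0,"z":0,"wx":0,"wy":0,"wz":0,"hand":-1},{"x":0,"y":0,"z":0,"wx":0,"wy":0,"wz":0,"hand":-1},{"x":0,"y":0,"z":0,"wx":0,"wy":0,"wz":0,"hand":-1},{"x":0,"y":0,"z":0,"wx":0,"wy":0,"wz":0,"hand":-1},{"x":0,"y":0,"z":0,"wx":0,"wy":0,"wz":0,"hand":-1},{"x":0,"y":0,"z":0,"wx":0,"wy":0,"wz":0,"hand":-1},{"x":0,"y":0,"z":0,"wx":0,"wy":0,"wz":0,"hand":-1},{"x":0,"y":0,"z":0,"wx":0,"wy":0,"wz":0,"hand":-1}]}}

```text
time: 18.88
tool_pos: [0.4621, 0.0728, 0.1182]
tool_rot: [0.003, 0.996, 0.032, -0.088]
contact_force: [-0.8, -0.8, -1.1]
gripper_width: 0.453
grasp_force: 61.2
```

Run:
```python
from ck import *
import pickle
d=np.load("d.npy"); b=np.radians(10)
c=calibration('wrist');im=grab_frame('wrist')
pickle.dump(c,open('w4.pkl','wb'))
print(pose()[0],pose()[2]['contact_force'])
X,T=target(45.7+18*np.cos(b),29.8+18*np.sin(b)+3,d); goto(X,T)
cv2.imwrite('pics/w4_raw.png',im)
cv2.imwrite('pics/w4.png',cv2.resize(im[40:384,100:412],(726,600*344//344),interpolation=cv2.INTER_CUBIC))
```

```text
[0.4621946  0.0727693  0.11823384] [ 0.26195811  0.08300828 -1.21435453]
before [ 0.085 -0.001  0.433] turn [0.    0.002 0.   ] after [ 0.084 -0.001  0.433]
```

View pics/w4.png

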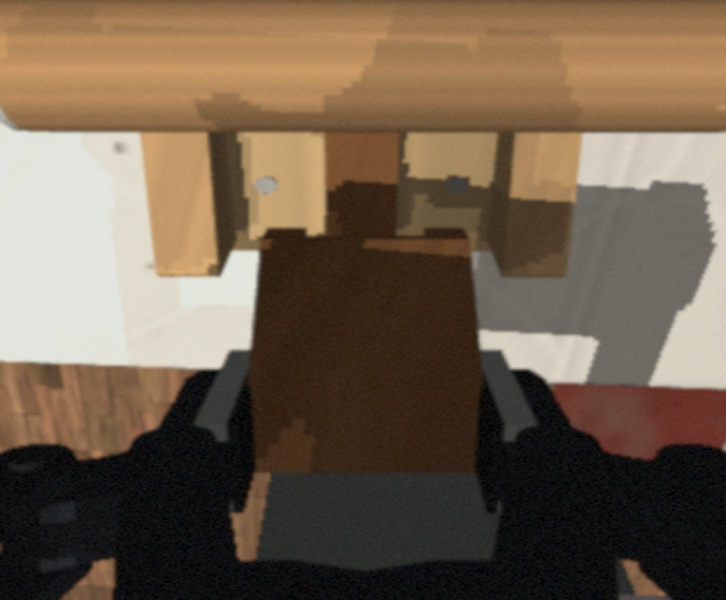

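The chock is square in the fingers: nose centre at column 365, rail at about 363, bearers symmetric about 361. It is within about 0.5 mm of the rail, so I'll lower it.

Request:
{"op": "send_rows", "data": {"rows": [{"x":0.084,"y":-0.005,"z":0.05,"wx":0,"wy":0,"wz":0,"hand":-1},{"x":0,"y":0,"z":0.1,"wx":0,"wy":0,"wz":0,"hand":-1},{"x":0,"y":0,"z":0.1,"wx":0,"wy":0,"wz":0,"hand":-1},{"x":0,"y":0,"z":0.08,"wx":0,"wy":0,"wz":0,"hand":-1},{"x":0,"y":0,"z":0.06,"wx":0,"wy":0,"wz":0,"hand":-1},{"x":0,"y":0,"z":0.03,"wx":0,"wy":0,"wz":0,"hand":-1},{"x":0,"y":0,"z":0.01,"wx":0,"wy":0,"wz":0,"hand":-1},{"x":0,"y":0,"z":0,"wx":0,"wy":0,"wz":0,"hand":-1},{"x":0,"y":0,"z":0,"wx":0,"wy":0,"wz":0,"hand":-1},{"x":0,"y":0,"z":0,"wx":0,"wy":0,"wz":0,"hand":-1}]}}

```text
time: 19.77
tool_pos: [0.464, 0.0735, 0.0532]
tool_rot: [0.003, 0.996, 0.032, -0.087]
contact_force: [-1.1, 0.3, -0.6]
gripper_width: 0.456
grasp_force: 61.2
```

Run:
```python
from ck import *
d=np.load("d.npy"); b=np.radians(10)
print(pose()[0],pose()[2]['contact_force'])
X,T=target(45.7+18*np.cos(b),29.8+18*np.sin(b),d); goto(X,T)
```

```text
[0.46404683 0.07354645 0.05320131] [-1.0529246   0.26044354 -0.56367514]
before [-0.     0.003  0.028] turn [0.    0.001 0.   ] after [-0.     0.003  0.028]
```

Request:
{"op": "send_rows", "data": {"rows": [{"x":0,"y":0,"z":0.01,"wx":0,"wy":0,"wz":0,"hand":-1},{"x":0,"y":0,"z":0.01,"wx":0,"wy":0,"wz":0,"hand":-1},{"x":0,"y":0,"z":0.008,"wx":0,"wy":0,"wz":0,"hand":-1},{"x":0,"y":0,"z":0,"wx":0,"wy":0,"wz":0,"hand":-1},{"x":0,"y":0,"z":0,"wx":0,"wy":0,"wz":0,"hand":-1},{"x":0.03,"y":0,"z":0,"wx":0,"wy":0,"wz":0,"hand":-1},{"x":0.03,"y":0,"z":0,"wx":0,"wy":0,"wz":0,"hand":-1},{"x":0.02,"y":0,"z":0,"wx":0,"wy":0,"wz":0,"hand":-1},{"x":0,"y":0,"z":0,"wx":0,"wy":0,"wz":0,"hand":-1},{"x":0,"y":0,"z":0,"wx":0,"wy":0,"wz":0,"hand":-1}]}}

```text
time: 20.6
tool_pos: [0.4753, 0.0742, 0.0473]
tool_rot: [0.003, 0.996, 0.032, -0.087]
contact_force: [-0.7, 0.1, 5.3]
gripper_width: 0.455
grasp_force: 61.8
```

Run:
```python
from ck import *
d=np.load("d.npy"); b=np.radians(10)
print(pose()[0],pose()[2]['contact_force'])
X,T=target(45.7,29.8,d); goto(X,T)
```

```text
[0.47526423 0.07424993 0.04725307] [-0.6733234   0.081391    5.30631554]
before [0.039 0.003 0.002] turn [0.    0.001 0.   ] after [0.039 0.003 0.002]
```

Request:
{"op": "send_rows", "data": {"rows": [{"x":0.015,"y":0,"z":0,"wx":0,"wy":0,"wz":0,"hand":-1},{"x":0.01,"y":0,"z":0,"wx":0,"wy":0,"wz":0,"hand":-1},{"x":0.007,"y":0,"z":0,"wx":0,"wy":0,"wz":0,"hand":-1},{"x":0.005,"y":0,"z":0,"wx":0,"wy":0,"wz":0,"hand":-1},{"x":0,"y":0,"z":0,"wx":0,"wy":0,"wz":0,"hand":-1},{"x":0,"y":0,"z":0,"wx":0,"wy":0,"wz":0,"hand":-1},{"x":0,"y":0,"z":0,"wx":0,"wy":0,"wz":0,"hand":-1},{"x":0,"y":0,"z":0,"wx":0,"wy":0,"wz":0,"hand":-1},{"x":0,"y":0,"z":0,"wx":0,"wy":0,"wz":0,"hand":-1},{"x":0,"y":0,"z":0,"wx":0,"wy":0,"wz":0,"hand":-1}]}}

```text
time: 21.43
tool_pos: [0.48, 0.0746, 0.0464]
tool_rot: [0.003, 0.996, 0.032, -0.088]
contact_force: [-3.5, -0.7, 8.3]
gripper_width: 0.457
grasp_force: 62.4
```

Run:
```python
from ck import *
d=np.load("d.npy"); b=np.radians(10)
print(pose()[0],pose()[2]['contact_force'])
X,T=target(45.7,29.8,d); goto(X,T)
```

```text
[0.47995036 0.07457625 0.04644549] [-3.47804756 -0.69527298  8.25330367]
before [0.007 0.003 0.002] turn [0.    0.003 0.   ] after [0.007 0.003 0.002]
```

Request:
{"op": "send_rows", "data": {"rows": [{"x":0.006,"y":0,"z":0,"wx":0,"wy":0,"wz":0,"hand":-1},{"x":0.004,"y":0,"z":0,"wx":0,"wy":0,"wz":0,"hand":-1},{"x":0,"y":0,"z":0,"wx":0,"wy":0,"wz":0,"hand":-1},{"x":0,"y":0,"z":0,"wx":0,"wy":0,"wz":0,"hand":-1},{"x":0,"y":0,"z":0,"wx":0,"wy":0,"wz":0,"hand":-1},{"x":0,"y":0,"z":0,"wx":0,"wy":0,"wz":0,"hand":-1},{"x":0,"y":0,"z":0,"wx":0,"wy":0,"wz":0,"hand":-1},{"x":0,"y":0,"z":0,"wx":0,"wy":0,"wz":0,"hand":-1},{"x":0,"y":0,"z":0,"wx":0,"wy":0,"wz":0,"hand":-1},{"x":0,"y":0,"z":0,"wx":0,"wy":0,"wz":0,"hand":-1}]}}

```text
time: 22.27
tool_pos: [0.4813, 0.0747, 0.0462]
tool_rot: [0.003, 0.996, 0.032, -0.089]
contact_force: [-3.9, -0.1, 7.5]
gripper_width: 0.455
grasp_force: 62.4
```

Run:
```python
from ck import *
d=np.load("d.npy"); b=np.radians(10)
print(pose()[0],pose()[2]['contact_force'])
X,T=target(45.7,29.8,d); goto(X,T)
```

```text
[0.48130765 0.07466648 0.04620935] [-3.94611929 -0.11219456  7.54730119]
before [-0.002  0.003  0.002] turn [0.    0.004 0.   ] after [-0.002  0.003  0.002]
```

Request:
{"op": "send_rows", "data": {"rows": [{"x":0.006,"y":0,"z":0,"wx":0,"wy":0,"wz":0,"hand":-1},{"x":0.006,"y":0,"z":0,"wx":0,"wy":0,"wz":0,"hand":-1},{"x":0,"y":0,"z":0,"wx":0,"wy":0,"wz":0,"hand":-1},{"x":0,"y":0,"z":0,"wx":0,"wy":0,"wz":0,"hand":-1},{"x":0,"y":0,"z":0,"wx":0,"wy":0,"wz":0,"hand":-1},{"x":0,"y":0,"z":0,"wx":0,"wy":0,"wz":0,"hand":-1},{"x":0,"y":0,"z":0,"wx":0,"wy":0,"wz":0,"hand":-1},{"x":0,"y":0,"z":0,"wx":0,"wy":0,"wz":0,"hand":-1},{"x":0,"y":0,"z":0,"wx":0,"wy":0,"wz":0,"hand":-1},{"x":0,"y":0,"z":0,"wx":0,"wy":0,"wz":0,"hand":-1}]}}

```text
time: 23.1
tool_pos: [0.4815, 0.0747, 0.0462]
tool_rot: [0.003, 0.995, 0.032, -0.091]
contact_force: [-10.8, -0.8, 16.2]
gripper_width: 0.459
grasp_force: 63.0
```

Run:
```python
from ck import *
d=np.load("d.npy"); b=np.radians(10)
import pickle
c=calibration('wrist');im=grab_frame('wrist');pickle.dump(c,open('w5.pkl','wb'))
print(pose()[0],pose()[2]['contact_force'])
X,T=target(45.7,29.8,d); goto(X,T)
cv2.imwrite('pics/w5.png',im)
```

```text
[0.48147101 0.07468481 0.04624888] [-9.70182981 -1.26888648 15.21041693]
before [-0.003  0.003  0.002] turn [0.    0.01  0.001] after [-0.003  0.003  0.002]
```

View pics/w5.png

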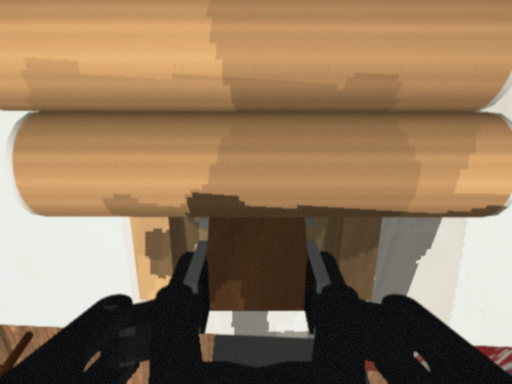

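The chock is up against the outer tube, at (205–305, 217) under the tube's edge. The push force jumped and motion stopped at the computed seat. Release.

Request:
{"op": "send_rows", "data": {"rows": [{"x":0,"y":0,"z":0,"wx":0,"wy":0,"wz":0,"hand":0.12},{"x":0,"y":0,"z":0,"wx":0,"wy":0,"wz":0,"hand":0.12},{"x":0,"y":0,"z":0,"wx":0,"wy":0,"wz":0,"hand":0.12},{"x":0,"y":0,"z":0,"wx":0,"wy":0,"wz":0,"hand":0.12},{"x":0,"y":0,"z":-0.05,"wx":0,"wy":0,"wz":0,"hand":0.12},{"x":0,"y":0,"z":-0.12,"wx":0,"wy":0,"wz":0,"hand":0.12},{"x":0,"y":0,"z":-0.25,"wx":0,"wy":0,"wz":0,"hand":0.12},{"x":0,"y":0,"z":-0.25,"wx":0,"wy":0,"wz":0,"hand":0.12},{"x":0,"y":0,"z":-0.25,"wx":0,"wy":0.112,"wz":0,"hand":0.12},{"x":0,"y":0,"z":0,"wx":0,"wy":0.113,"wz":0,"hand":0.12}]}}

```text
time: 23.98
tool_pos: [0.5139, 0.0764, 0.1906]
tool_rot: [0.0, 0.999, 0.032, 0.01]
contact_force: [0.5, -0.6, 1.3]
gripper_width: 0.561
grasp_force: 0.0
```

Run:
```python
from seat import *
import pickle
im=grab_frame('top');p,Rn,s=pose();print(p,s['gripper_width'])
c=calibration('wrist');im=grab_frame('wrist');pickle.dump(c,open('w6.pkl','wb'));cv2.imwrite('pics/w6.png',im)
go([.4775,-.391,p[2]],np.radians(-2.))
```

```text
[0.50971432 0.0766173  0.18667336] 0.5624127311524857
shift(before turn) [-0.402  3.097 -0.022] turn [-0.    -0.007  0.127] shift(after turn) [-0.091  3.122 -0.021] yaw now 3.72
```

View pics/w6.png

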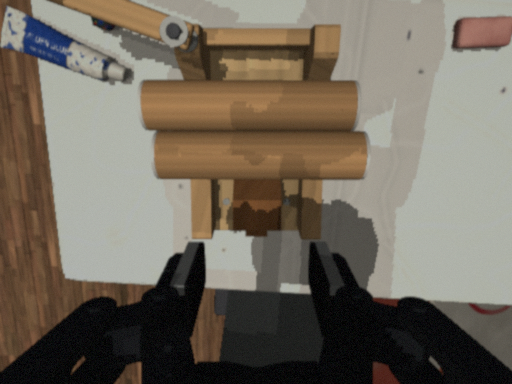

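Tubes and chock are seated: inner tube at columns 141–357, outer at 155–367, cradle centre about 257, all within roughly 6 mm. The picture budget is used up, so from here I'll measure by code.

Request:
{"op": "send_rows", "data": {"rows": [{"x":-0.034,"y":0.258,"z":0,"wx":0,"wy":0,"wz":0,"hand":1},{"x":-0.034,"y":0.258,"z":0,"wx":0,"wy":0,"wz":0,"hand":1},{"x":-0.034,"y":0.258,"z":0,"wx":0,"wy":0,"wz":0,"hand":1},{"x":-0.034,"y":0.258,"z":0,"wx":0,"wy":0,"wz":0,"hand":1},{"x":-0.034,"y":0.258,"z":0,"wx":0,"wy":0,"wz":0,"hand":1},{"x":-0.034,"y":0.258,"z":0,"wx":0,"wy":0,"wz":0,"hand":1},{"x":-0.034,"y":0.258,"z":0,"wx":0,"wy":0,"wz":0,"hand":1},{"x":-0.034,"y":0.258,"z":0,"wx":0,"wy":0,"wz":0,"hand":1},{"x":0,"y":0,"z":0,"wx":0,"wy":0,"wz":0.127,"hand":1},{"x":0,"y":0,"z":0,"wx":0,"wy":0,"wz":0,"hand":1}]}}

```text
time: 24.92
tool_pos: [0.4854, -0.2368, 0.1785]
tool_rot: [-0.001, 1.0, -0.02, -0.002]
contact_force: [-0.2, 0.1, 0.3]
gripper_width: 0.998
grasp_force: 0.0
```

Run:
```python
from seat import *
c=calibration('wrist');im=grab_frame('wrist');p,Rn,s=pose();print(p)
# narrow tube: cardboard blob nearest the expected projection
e=proj('wrist',[.4775,-.391,.02],c);print("expected",e)
hsv=cv2.cvtColor(im,cv2.COLOR_BGR2HSV)
m=((hsv[...,0]>5)&(hsv[...,0]<22)&(hsv[...,1]>90)&(hsv[...,2]>70)).astype(np.uint8)
n,l,st,ce=cv2.connectedComponentsWithStats(m)
for i in range(1,n):
    if st[i,4]>800:
        pts=np.argwhere(l==i)[:,::-1].astype(np.float32); r=cv2.minAreaRect(pts);b=cv2.boxPoints(r)
        w=np.array([unproj('wrist',*x,.018,c)[:2] for x in b]); k=np.argsort([np.linalg.norm(w[0]-w[j]) for j in (1,3)])[0]
        a,bb=((w[0]+w[1])/2,(w[2]+w[3])/2) if k==0 else ((w[0]+w[3])/2,(w[1]+w[2])/2)
        v=a-bb; v=v if v[0]>0 else -v
        print(st[i].tolist(),"mid",((a+bb)/2).round(4),"len",np.linalg.norm(v).round(3),"yaw",np.degrees(np.arctan2(v[1],v[0])).round(1))
go([.4775,-.391,p[2]],np.radians(-2.))
```

```text
[ 0.48566119 -0.23553662  0.17858801]
expected [426.68090165 170.89581544]
[398, 86, 60, 159, 5471] mid [ 0.4788 -0.389 ] len 0.151 yaw -3.7
[222, 271, 48, 96, 3341] mid [ 0.3168 -0.2172] len 0.123 yaw -2.8
[60, 277, 50, 38, 1118] mid [ 0.3549 -0.0509] len 0.052 yaw -90.0
[0, 279, 62, 49, 2345] mid [0.3473 0.0086] len 0.065 yaw 87.9
shift(before turn) [-0.018  1.038 -0.003] turn [-0.004  0.005 -0.   ] shift(after turn) [-0.018  1.038  0.   ] yaw now -2.02
```

Request:
{"op": "send_rows", "data": {"rows": [{"x":-0.003,"y":0.257,"z":0,"wx":0,"wy":0,"wz":0,"hand":1},{"x":-0.003,"y":0.257,"z":0,"wx":0,"wy":0,"wz":0,"hand":1},{"x":-0.003,"y":0.257,"z":0,"wx":0,"wy":0,"wz":0,"hand":1},{"x":-0.003,"y":0.257,"z":0,"wx":0,"wy":0,"wz":0.03,"hand":1},{"x":0,"y":0,"z":0.22,"wx":0,"wy":0,"wz":0,"hand":1},{"x":0,"y":0,"z":0.24,"wx":0,"wy":0,"wz":0,"hand":1},{"x":0,"y":0,"z":0.24,"wx":0,"wy":0,"wz":0,"hand":1},{"x":0,"y":0,"z":0.2,"wx":0,"wy":0,"wz":0,"hand":1},{"x":0,"y":0,"z":0.14,"wx":0,"wy":0,"wz":0,"hand":1},{"x":0,"y":0,"z":0.08,"wx":0,"wy":0,"wz":0,"hand":1}]}}

```text
time: 25.8
tool_pos: [0.4777, -0.3855, 0.0075]
tool_rot: [-0.003, 1.0, -0.027, -0.003]
contact_force: [0.3, 0.8, 0.0]
gripper_width: 0.998
grasp_force: 0.0
```

Request:
{"op": "send_rows", "data": {"rows": [{"x":0,"y":0,"z":0,"wx":0,"wy":0,"wz":0,"hand":1},{"x":0,"y":0,"z":0,"wx":0,"wy":0,"wz":0,"hand":-1},{"x":0,"y":0,"z":0,"wx":0,"wy":0,"wz":0,"hand":-1},{"x":0,"y":0,"z":0,"wx":0,"wy":0,"wz":0,"hand":-1},{"x":0,"y":0,"z":0,"wx":0,"wy":0,"wz":0,"hand":-1},{"x":0,"y":0,"z":0,"wx":0,"wy":0,"wz":0,"hand":-1},{"x":0,"y":0,"z":0,"wx":0,"wy":0,"wz":0,"hand":-1},{"x":0,"y":0,"z":0,"wx":0,"wy":0,"wz":0,"hand":-1},{"x":0,"y":0,"z":0,"wx":0,"wy":0,"wz":0,"hand":-1},{"x":0,"y":0,"z":0,"wx":0,"wy":0,"wz":0,"hand":-1}]}}

```text
time: 26.63
tool_pos: [0.4805, -0.3904, 0.0147]
tool_rot: [0.001, 1.0, -0.029, 0.001]
contact_force: [-0.2, 0.1, 5.5]
gripper_width: 0.346
grasp_force: 59.4
```

Run:
```python
from seat import *
p,Rn,s=pose();print(p,s['gripper_width'],s['grasp_force'],s['contact_force'])
off=p[2]-.016; t=cw(-20.2,0,79.1+3+off*1000);print(off,t);go(t,np.radians(93.7))
```

```text
[ 0.48045426 -0.39044743  0.01470194] 0.34649962171661924 59.40795421600342 [-0.17941596  0.09762116  5.45541753]
-0.0012980559812878212 [0.55559911 0.07899846 0.08080194]
shift(before turn) [ 0.319 -3.153 -0.447] turn [ 0.005  0.    -2.157] shift(after turn) [ 3.091  0.702 -0.441] yaw now -3.35
```

The measured opening of 29.4 mm suggests the grip is slightly above the tube's axis, so I'll regrip 6 mm lower.

Request:
{"op": "send_rows", "data": {"rows": [{"x":0,"y":0,"z":0,"wx":0,"wy":0,"wz":0,"hand":0.2},{"x":0,"y":0,"z":0,"wx":0,"wy":0,"wz":0,"hand":0.2},{"x":0,"y":0,"z":0.02,"wx":0,"wy":0,"wz":0,"hand":0.2},{"x":0,"y":0,"z":0.02,"wx":0,"wy":0,"wz":0,"hand":0.2},{"x":0,"y":0,"z":0,"wx":0,"wy":0,"wz":0,"hand":-1},{"x":0,"y":0,"z":0,"wx":0,"wy":0,"wz":0,"hand":-1},{"x":0,"y":0,"z":0,"wx":0,"wy":0,"wz":0,"hand":-1},{"x":0,"y":0,"z":0,"wx":0,"wy":0,"wz":0,"hand":-1},{"x":0,"y":0,"z":0,"wx":0,"wy":0,"wz":0,"hand":-1},{"x":0,"y":0,"z":0,"wx":0,"wy":0,"wz":0,"hand":-1}]}}

```text
time: 27.47
tool_pos: [0.4792, -0.389, 0.0061]
tool_rot: [-0.0, 1.0, -0.029, -0.0]
contact_force: [0.3, -0.5, -1.6]
gripper_width: 0.353
grasp_force: 59.3
```

Run:
```python
from seat import *
p,Rn,s=pose();print(p,s['gripper_width'],s['grasp_force'],s['contact_force'])
off=p[2]-.016; np.save('off.npy',off); t=cw(-20.2,0,79.1+3+off*1000);print(off,t);go(t,np.radians(93.7))
```

```text
[ 0.47915758 -0.38900467  0.00605168] 0.35260170162704024 59.33409512042999 [ 0.26764824 -0.51483954 -1.57943083]
-0.009948321367207375 [0.55559911 0.07899846 0.07215168]
shift(before turn) [ 0.326 -3.145 -0.439] turn [-1.000e-03 -0.000e+00 -2.157e+00] shift(after turn) [ 3.081  0.71  -0.441] yaw now -3.35
```

Request:
{"op": "send_rows", "data": {"rows": [{"x":0,"y":0,"z":-0.12,"wx":0,"wy":0,"wz":0,"hand":-1},{"x":0,"y":0,"z":-0.22,"wx":0,"wy":0,"wz":0,"hand":-1},{"x":0,"y":0,"z":-0.22,"wx":0,"wy":0,"wz":-0.144,"hand":-1},{"x":0,"y":0,"z":-0.22,"wx":0,"wy":0,"wz":-0.144,"hand":-1},{"x":0,"y":0,"z":-0.22,"wx":0,"wy":0,"wz":-0.144,"hand":-1},{"x":0,"y":0,"z":-0.2,"wx":0,"wy":0,"wz":-0.144,"hand":-1},{"x":0,"y":0,"z":0,"wx":0,"wy":0,"wz":-0.144,"hand":-1},{"x":0,"y":0,"z":0,"wx":0,"wy":0,"wz":-0.144,"hand":-1},{"x":0,"y":0,"z":0,"wx":0,"wy":0,"wz":-0.144,"hand":-1},{"x":0,"y":0,"z":0,"wx":0,"wy":0,"wz":-0.144,"hand":-1}]}}

```text
time: 28.3
tool_pos: [0.4793, -0.3891, 0.1865]
tool_rot: [0.0, 0.911, 0.413, 0.0]
contact_force: [0.4, -0.2, -1.1]
gripper_width: 0.353
grasp_force: 59.5
```

Request:
{"op": "send_rows", "data": {"rows": [{"x":0,"y":0,"z":0,"wx":0,"wy":0,"wz":-0.144,"hand":-1},{"x":0,"y":0,"z":0,"wx":0,"wy":0,"wz":-0.144,"hand":-1},{"x":0,"y":0,"z":0,"wx":0,"wy":0,"wz":-0.144,"hand":-1},{"x":0,"y":0,"z":0,"wx":0,"wy":0,"wz":-0.144,"hand":-1},{"x":0,"y":0,"z":0,"wx":0,"wy":0,"wz":-0.144,"hand":-1},{"x":0,"y":0,"z":0,"wx":0,"wy":0,"wz":-0.144,"hand":-1},{"x":0,"y":0,"z":0,"wx":0,"wy":0,"wz":-0.141,"hand":-1},{"x":0.237,"y":0.055,"z":0,"wx":0,"wy":0,"wz":0,"hand":-1},{"x":0.237,"y":0.055,"z":0,"wx":0,"wy":0,"wz":0,"hand":-1},{"x":0.237,"y":0.055,"z":0,"wx":0,"wy":0,"wz":0,"hand":-1}]}}

```text
time: 29.13
tool_pos: [0.4969, -0.2803, 0.1861]
tool_rot: [-0.0, 0.684, 0.729, 0.0]
contact_force: [0.5, 0.4, -1.9]
gripper_width: 0.346
grasp_force: 59.6
```

Request:
{"op": "send_rows", "data": {"rows": [{"x":0.237,"y":0.055,"z":0,"wx":0,"wy":0,"wz":0,"hand":-1},{"x":0.237,"y":0.055,"z":0,"wx":0,"wy":0,"wz":0,"hand":-1},{"x":0.237,"y":0.055,"z":0,"wx":0,"wy":0,"wz":0,"hand":-1},{"x":0.237,"y":0.055,"z":0,"wx":0,"wy":0,"wz":0,"hand":-1},{"x":0.237,"y":0.055,"z":0,"wx":0,"wy":0,"wz":0,"hand":-1},{"x":0.237,"y":0.055,"z":0,"wx":0,"wy":0,"wz":0,"hand":-1},{"x":0.237,"y":0.055,"z":0,"wx":0,"wy":0,"wz":0,"hand":-1},{"x":0.237,"y":0.055,"z":0,"wx":0,"wy":0,"wz":0,"hand":-1},{"x":0.237,"y":0.055,"z":0,"wx":0,"wy":0,"wz":0,"hand":-1},{"x":0.237,"y":0.055,"z":0,"wx":0,"wy":0,"wz":0,"hand":-1}]}}

```text
time: 29.97
tool_pos: [0.5563, 0.0808, 0.1864]
tool_rot: [0.0, 0.684, 0.73, 0.0]
contact_force: [0.4, -0.7, -2.4]
gripper_width: 0.355
grasp_force: 59.6
```

```bash
cat > nt.py <<'E'
from seat import *
b=np.radians(10); n=R@[-np.sin(b),0,np.cos(b)]; tx=-R[:,1]; tz=-n; T=np.c_[tx,np.cross(tz,tx),tz]
def nt(gap,up=0):
    off=-float(np.load('off.npy')); X=cw(-20.2,0,79.1)+off*tz+gap*n+[0,0,up]
    p,Rn,s=pose()
    print("before",(Rn.T@(X-p)/.15).round(3),"turn",(Ro.from_matrix(Rn.T@T).as_rotvec()/(np.pi/4)).round(3),"after",(T.T@(X-p)/.15).round(3))
E
python3 - <<'E'
from nt import *
grab_frame('top')
p,Rn,s=pose();print(p,s['gripper_width'],s['contact_force'])
nt(.003,.06);nt(.003)
# tube end position check in wrist image
c=calibration('wrist');im=grab_frame('wrist');cv2.imwrite('pics/w7.png',im)
ax=p-.010*Rn[:,2]
print("expected far cap px",proj('wrist',ax+.075*Rn[:,0],c))
col=im[:,250:262].mean(1); d=np.abs(np.diff(col.sum(1))); i=np.argsort(d)[-4:]; print("edges rows",sorted(i.tolist()))
E
```

```text
[0.55666181 0.08660784 0.18642225] 0.3511557548862558 [-2.48528217  4.21168737 -1.62952051]
before [-0.052 -0.019  0.361] turn [ 0.224 -0.007  0.007] after [-0.05   0.045  0.359]
before [-0.054 -0.02   0.761] turn [ 0.224 -0.007  0.007] after [-0.05   0.114  0.753]
expected far cap px [258.57018485  93.23506827]
edges rows [73, 84, 85, 93]
```

Request:
{"op": "send_rows", "data": {"rows": [{"x":-0.05,"y":0,"z":0,"wx":0.112,"wy":0,"wz":0.007,"hand":-1},{"x":0,"y":0,"z":0,"wx":0.112,"wy":0,"wz":0,"hand":-1},{"x":0,"y":0.114,"z":0.1,"wx":0,"wy":0,"wz":0,"hand":-1},{"x":0,"y":0,"z":0.15,"wx":0,"wy":0,"wz":0,"hand":-1},{"x":0,"y":0,"z":0.15,"wx":0,"wy":0,"wz":0,"hand":-1},{"x":0,"y":0,"z":0.12,"wx":0,"wy":0,"wz":0,"hand":-1},{"x":0,"y":0,"z":0.1,"wx":0,"wy":0,"wz":0,"hand":-1},{"x":0,"y":0,"z":0.05,"wx":0,"wy":0,"wz":0,"hand":-1},{"x":0,"y":0,"z":0,"wx":0,"wy":0,"wz":0,"hand":-1},{"x":0,"y":0,"z":0,"wx":0,"wy":0,"wz":0,"hand":-1}]}}

```text
time: 30.9
tool_pos: [0.5563, 0.0709, 0.0846]
tool_rot: [-0.06, 0.683, 0.725, -0.064]
contact_force: [0.2, 0.2, -1.6]
gripper_width: 0.351
grasp_force: 60.1
```

Run:
```python
from nt import *
grab_frame('top');grab_frame('top')
p,Rn,s=pose();print(p,s['gripper_width'],s['contact_force'])
nt(.0)
```

```text
[0.55737948 0.07112509 0.08596405] 0.354746657686981 [ 0.52322705 -0.22960347 -1.29714383]
before [ 0.053 -0.001  0.113] turn [ 0.002 -0.001 -0.007] after [ 0.053 -0.     0.113]
```

Request:
{"op": "send_rows", "data": {"rows": [{"x":0.03,"y":0,"z":0.03,"wx":0,"wy":0,"wz":0,"hand":-1},{"x":0.023,"y":0,"z":0.03,"wx":0,"wy":0,"wz":0,"hand":-1},{"x":0,"y":0,"z":0.02,"wx":0,"wy":0,"wz":0,"hand":-1},{"x":0,"y":0,"z":0.01,"wx":0,"wy":0,"wz":0,"hand":-1},{"x":0,"y":0,"z":0.005,"wx":0,"wy":0,"wz":0,"hand":-1},{"x":0,"y":0,"z":0,"wx":0,"wy":0,"wz":0,"hand":-1},{"x":0,"y":0,"z":0,"wx":0,"wy":0,"wz":0,"hand":-1},{"x":0,"y":0,"z":0,"wx":0,"wy":0,"wz":0,"hand":-1},{"x":0,"y":0,"z":0,"wx":0,"wy":0,"wz":0,"hand":-1},{"x":0,"y":0,"z":0,"wx":0,"wy":0,"wz":0,"hand":-1}]}}

```text
time: 31.83
tool_pos: [0.5533, 0.079, 0.0704]
tool_rot: [-0.06, 0.683, 0.725, -0.064]
contact_force: [-0.3, 0.2, -2.0]
gripper_width: 0.35
grasp_force: 60.3
```

Run:
```python
from nt import *
p,Rn,s=pose();print(p,s['gripper_width'],s['contact_force'])
nt(.0)
```

```text
[0.55326334 0.07904475 0.07042269] 0.3501445184239909 [-0.27817972  0.21329046 -2.00330831]
before [-0.001  0.005  0.007] turn [-0.002 -0.001 -0.007] after [-0.001  0.005  0.007]
```

Request:
{"op": "send_rows", "data": {"rows": [{"x":0,"y":0.005,"z":0.005,"wx":0,"wy":0,"wz":0,"hand":-1},{"x":0,"y":0,"z":0,"wx":0,"wy":0,"wz":0,"hand":-0.05},{"x":0,"y":0,"z":0,"wx":0,"wy":0,"wz":0,"hand":0},{"x":0,"y":0,"z":0,"wx":0,"wy":0,"wz":0,"hand":0},{"x":0,"y":0,"z":0,"wx":0,"wy":0,"wz":0,"hand":0},{"x":0,"y":0,"z":-0.04,"wx":0,"wy":0,"wz":0,"hand":0},{"x":0,"y":0,"z":-0.08,"wx":0,"wy":0,"wz":0,"hand":0},{"x":0,"y":0,"z":-0.2,"wx":0,"wy":0,"wz":0,"hand":0},{"x":0,"y":0,"z":-0.25,"wx":0,"wy":0,"wz":0,"hand":0},{"x":0,"y":0,"z":-0.25,"wx":0,"wy":0,"wz":0,"hand":0}]}}

```text
time: 32.67
tool_pos: [0.5751, 0.0805, 0.1925]
tool_rot: [-0.061, 0.683, 0.725, -0.064]
contact_force: [1.4, -0.1, -0.2]
gripper_width: 0.5
grasp_force: 0.0
```

Run:
```python
from nt import *
p,Rn,s=pose();print(p,s['gripper_width'],s['contact_force'])
c=calibration('wrist');im=grab_frame('wrist');cv2.imwrite('pics/w8_raw.png',im)
# white caps (left ends) predicted px vs image; print wood edges along columns between predicted axes
for nm,X in (("inner",(-34.7,-60,66)),("outer",(4.7,-60,73)),("narrow axis top",(-20.2,-60,95)),("narrow cap",(-20.2,-75,79)),("inner cap",(-34.7,-91,46)),("outer cap",(4.7,-81,53))):
    print(nm,proj('wrist',cw(*X),c).round(1))
k=cw(-81.5+78*np.cos(1.913),-50-78*np.sin(1.913),118);print("knob",k,"px",proj('wrist',k,c).round(0))
go([k[0],k[1],.2],np.radians(93.7))
```

```text
[0.57507377 0.08048083 0.19248396] 0.4996481682683832 [ 1.42476089 -0.07691038 -0.16882063]
inner [279.8 107. ]
outer [227.6 107.2]
narrow axis top [254.3 110. ]
narrow cap [258.2  86.9]
inner cap [283.3  65. ]
outer cap [233.2  78.5]
knob [0.63493336 0.20785665 0.118     ] px [408.  -7.]
shift(before turn) [ 0.826  0.409 -0.049] turn [-0.205  0.001 -0.007] shift(after turn) [0.823 0.416 0.018] yaw now 93.4
```

Request:
{"op": "send_rows", "data": {"rows": [{"x":0,"y":0,"z":-0.05,"wx":-0.103,"wy":0,"wz":0,"hand":0},{"x":0,"y":0,"z":0,"wx":-0.102,"wy":0,"wz":0,"hand":0},{"x":0.206,"y":0.104,"z":0,"wx":0,"wy":0,"wz":0,"hand":0},{"x":0.206,"y":0.104,"z":0,"wx":0,"wy":0,"wz":0,"hand":0},{"x":0.206,"y":0.104,"z":0,"wx":0,"wy":0,"wz":0,"hand":0},{"x":0.206,"y":0.104,"z":0,"wx":0,"wy":0,"wz":0.143,"hand":0},{"x":0,"y":0,"z":0,"wx":0,"wy":0,"wz":0.143,"hand":0},{"x":0,"y":0,"z":0,"wx":0,"wy":0,"wz":0.143,"hand":0},{"x":0,"y":0,"z":0,"wx":0,"wy":0,"wz":0,"hand":0},{"x":0,"y":0,"z":0,"wx":0,"wy":0,"wz":0,"hand":0}]}}

```text
time: 33.55
tool_pos: [0.6319, 0.2077, 0.198]
tool_rot: [-0.004, 0.797, 0.604, -0.006]
contact_force: [-0.9, -0.1, -0.8]
gripper_width: 0.504
grasp_force: 0.0
```

Run:
```python
from nt import *
grab_frame('top')
p,Rn,s=pose();print(p,s['gripper_width'],s['contact_force'])
k=cw(-81.5+78*np.cos(1.913),-50-78*np.sin(1.913),112)
go(k,np.radians(74.1))
k2=np.array([.6343,.2056,.112]);go(k2,np.radians(74.1))
im=cv2.imread('pics/w8_raw.png');hsv=cv2.cvtColor(im,cv2.COLOR_BGR2HSV)
for r in range(60,125,5): print(r,"sat",hsv[r,200:320:5,1].tolist())
# scene view of the narrow tube end
im=grab_frame('scene');cv2.imwrite('pics/s8_raw.png',im)
for X in [(-20.2,75,79.1),(-20.2,-75,79.1),(-34.7,-85,46.1),(4.7,-85,53.1)]: print(proj('scene',cw(*X)).round(1))
```

```text
[0.63180243 0.20751394 0.19787723] 0.4986759298497152 [ 0.84917058  0.74258123 -0.26106643]
shift(before turn) [0.011 0.027 0.572] turn [-0.017  0.006  0.003] shift(after turn) [0.008 0.019 0.573] yaw now 74.24
shift(before turn) [-0.005  0.027  0.572] turn [-0.017  0.006  0.003] shift(after turn) [-0.008  0.02   0.573] yaw now 74.24
60 sat [13, 16, 14, 17, 5, 12, 16, 13, 12, 10, 10, 14, 12, 12, 12, 14, 16, 13, 16, 13, 17, 15, 16, 14]
65 sat [13, 12, 17, 18, 16, 8, 16, 13, 13, 9, 10, 12, 19, 25, 23, 22, 16, 21, 21, 27, 24, 21, 11, 16]
70 sat [26, 28, 24, 26, 25, 24, 23, 26, 27, 24, 25, 25, 123, 129, 128, 128, 126, 128, 127, 127, 123, 132, 26, 24]
75 sat [23, 23, 25, 24, 21, 22, 22, 22, 21, 20, 21, 25, 120, 134, 128, 127, 132, 124, 125, 128, 126, 124, 24, 24]
80 sat [25, 24, 90, 98, 99, 100, 105, 100, 104, 99, 94, 108, 113, 121, 122, 126, 122, 125, 131, 129, 131, 136, 27, 23]
85 sat [23, 25, 106, 124, 128, 127, 128, 127, 30, 25, 23, 25, 22, 24, 25, 28, 76, 126, 127, 126, 131, 133, 28, 25]
90 sat [24, 24, 95, 129, 124, 131, 127, 127, 129, 132, 128, 132, 125, 128, 128, 132, 126, 128, 127, 125, 134, 127, 27, 24]
95 sat [76, 80, 123, 130, 128, 127, 127, 127, 129, 128, 128, 130, 127, 128, 130, 131, 129, 129, 127, 131, 127, 129, 54, 46]
100 sat [111, 113, 117, 127, 127, 128, 125, 126, 133, 128, 126, 132, 124, 129, 130, 129, 131, 128, 129, 129, 126, 133, 111, 116]
105 sat [121, 118, 122, 127, 124, 127, 127, 125, 125, 127, 125, 130, 127, 129, 125, 127, 130, 129, 126, 127, 126, 129, 125, 129]
110 sat [116, 120, 123, 133, 126, 128, 125, 122, 129, 127, 125, 128, 124, 125, 122, 130, 123, 130, 125, 129, 125, 133, 128, 122]
115 sat [120, 118, 120, 129, 129, 126, 128, 131, 127, 125, 126, 125, 127, 129, 127, 126, 129, 131, 126, 126, 129, 124, 121, 120]
120 sat [117, 120, 119, 126, 126, 126, 128, 128, 129, 130, 126, 128, 131, 127, 130, 131, 133, 127, 128, 128, 126, 126, 119, 115]
[237.8 195.4]
[210.9 216.6]
[205.  227.3]
[216.9 228.5]
```

Saturation profile: the narrow tube's white cap spans columns 240–278 at row 85, centre 258.5 against a predicted 258.2, so it is seated in the valley. Now the keeper.

Request:
{"op": "send_rows", "data": {"rows": [{"x":0,"y":0.022,"z":0.1,"wx":0,"wy":0,"wz":0,"hand":0},{"x":0,"y":0,"z":0.15,"wx":0,"wy":0,"wz":0,"hand":0},{"x":0,"y":0,"z":0.15,"wx":0,"wy":0,"wz":0,"hand":0},{"x":0,"y":0,"z":0.1,"wx":0,"wy":0,"wz":0,"hand":0},{"x":0,"y":0,"z":0.05,"wx":0,"wy":0,"wz":0,"hand":0},{"x":0,"y":0,"z":0.02,"wx":0,"wy":0,"wz":0,"hand":0},{"x":0,"y":0,"z":0,"wx":0,"wy":0,"wz":0,"hand":-0.43},{"x":0,"y":0,"z":0,"wx":0,"wy":0,"wz":0,"hand":-0.43},{"x":0,"y":0,"z":0,"wx":0,"wy":0,"wz":0,"hand":-0.43},{"x":0,"y":0,"z":0,"wx":0,"wy":0,"wz":0,"hand":-0.43}]}}

```text
time: 34.48
tool_pos: [0.6345, 0.2068, 0.1132]
tool_rot: [-0.003, 0.798, 0.602, -0.005]
contact_force: [-0.6, -0.3, 0.8]
gripper_width: 0.284
grasp_force: 0.0
```

```bash
cat > kp.py <<'E'
from seat import *
p,Rn,s=pose();post=cw(-81.5,-50,0);d=R.T@(p-post)
print(p.round(4),"r",np.hypot(*d[:2]).round(4),"ang",np.arctan2(-d[1],d[0]).round(3),"yaw",np.degrees(np.arctan2(Rn[1,0],Rn[0,0])).round(1),s['gripper_width'],s['grasp_force'],s['contact_force'])
E
python3 kp.py
```

```text
Traceback (most recent call last):
  File "kp.py", line 1, in <module>
    from seat import *
  File "seat.py", line 1, in <module>
    from h import *
  File "h.py", line 1, in <module>
    from plant import manip, grab_frame, calibration
  File "scipy/spatial/_ckdtree.pyx", line 11, in init scipy.spatial._ckdtree
  File "nt.py", line 2, in <module>
    b=np.radians(10); n=R@[-np.sin(b),0,np.cos(b)]; tx=-R[:,1]; tz=-n; T=np.c_[tx,np.cross(tz,tx),tz]
      ^^
NameError: name 'np' is not defined
```

My `nt.py` shadows the stdlib `nt` module, so I'll rename it.

```bash
mv nt.py narrow.py; rm -rf __pycache__/nt.*; python3 kp.py
```

```text
[0.6345 0.2068 0.1132] r 0.0769 ang 1.911 yaw 74.1 0.2837651612982503 0.0 [-0.55624193 -0.28634917  0.75100796]
```

Request:
{"op": "send_rows", "data": {"rows": [{"x":-0.004,"y":-0.062,"z":0,"wx":0,"wy":0,"wz":-0.152,"hand":-0.43},{"x":-0.004,"y":-0.062,"z":0,"wx":0,"wy":0,"wz":-0.152,"hand":-0.43},{"x":-0.004,"y":-0.062,"z":0,"wx":0,"wy":0,"wz":-0.152,"hand":-0.43},{"x":-0.004,"y":-0.062,"z":0,"wx":0,"wy":0,"wz":-0.152,"hand":-0.43},{"x":-0.004,"y":-0.062,"z":0,"wx":0,"wy":0,"wz":-0.152,"hand":-0.43},{"x":0,"y":0,"z":0,"wx":0,"wy":0,"wz":0,"hand":-0.43},{"x":0,"y":0,"z":0,"wx":0,"wy":0,"wz":0,"hand":-0.43},{"x":0,"y":0,"z":0,"wx":0,"wy":0,"wz":0,"hand":-0.43},{"x":0,"y":0,"z":0,"wx":0,"wy":0,"wz":0,"hand":-0.43},{"x":0,"y":0,"z":0,"wx":0,"wy":0,"wz":0,"hand":-0.43}]}}

```text
time: 35.32
tool_pos: [0.5881, 0.2055, 0.1124]
tool_rot: [-0.006, 0.586, 0.81, -0.005]
contact_force: [-0.4, -0.5, -0.5]
gripper_width: 0.284
grasp_force: 0.0
```

```bash
python3 kp.py
```

```text
[0.5881 0.2055 0.1124] r 0.077 ang 1.298 yaw 108.2 0.28368202573194595 0.0 [-0.40115112 -0.54150933 -0.54753748]
```

Request:
{"op": "send_rows", "data": {"rows": [{"x":-0.004,"y":-0.062,"z":0,"wx":0,"wy":0,"wz":-0.152,"hand":-0.43},{"x":-0.004,"y":-0.062,"z":0,"wx":0,"wy":0,"wz":-0.152,"hand":-0.43},{"x":-0.004,"y":-0.062,"z":0,"wx":0,"wy":0,"wz":-0.152,"hand":-0.43},{"x":-0.004,"y":-0.062,"z":0,"wx":0,"wy":0,"wz":-0.152,"hand":-0.43},{"x":-0.004,"y":-0.062,"z":0,"wx":0,"wy":0,"wz":-0.152,"hand":-0.43},{"x":-0.004,"y":-0.062,"z":0,"wx":0,"wy":0,"wz":-0.152,"hand":-0.43},{"x":-0.004,"y":-0.062,"z":0,"wx":0,"wy":0,"wz":-0.152,"hand":-0.43},{"x":-0.004,"y":-0.062,"z":0,"wx":0,"wy":0,"wz":-0.152,"hand":-0.43},{"x":-0.004,"y":-0.062,"z":0,"wx":0,"wy":0,"wz":-0.152,"hand":-0.43},{"x":-0.004,"y":-0.062,"z":0,"wx":0,"wy":0,"wz":-0.152,"hand":-0.43}]}}

```text
time: 36.15
tool_pos: [0.5347, 0.1354, 0.1132]
tool_rot: [-0.007, 0.026, 1.0, -0.0]
contact_force: [1.5, 0.6, 0.3]
gripper_width: 0.285
grasp_force: 0.4
```

Request:
{"op": "send_rows", "data": {"rows": [{"x":0,"y":-0.03,"z":0,"wx":0,"wy":0,"wz":-0.07,"hand":-0.43},{"x":0,"y":-0.02,"z":0,"wx":0,"wy":0,"wz":-0.04,"hand":-0.43},{"x":0,"y":-0.01,"z":0,"wx":0,"wy":0,"wz":0,"hand":-0.43},{"x":0,"y":0,"z":0,"wx":0,"wy":0,"wz":0,"hand":-0.43},{"x":0,"y":0,"z":0,"wx":0,"wy":0,"wz":0,"hand":-0.43},{"x":0,"y":0,"z":0,"wx":0,"wy":0,"wz":0,"hand":-0.43},{"x":0,"y":0,"z":0,"wx":0,"wy":0,"wz":0,"hand":-0.43},{"x":0,"y":0,"z":0,"wx":0,"wy":0,"wz":0,"hand":-0.43},{"x":0,"y":0,"z":0,"wx":0,"wy":0,"wz":0,"hand":-0.43},{"x":0,"y":0,"z":0,"wx":0,"wy":0,"wz":0,"hand":-0.43}]}}

```text
time: 36.98
tool_pos: [0.5342, 0.1266, 0.1131]
tool_rot: [-0.007, -0.014, 1.0, -0.0]
contact_force: [0.0, 0.1, -0.2]
gripper_width: 0.285
grasp_force: 0.0
```

```bash
python3 kp.py
```

```text
[0.5342 0.1266 0.1131] r 0.0795 ang -0.014 yaw -178.4 0.2845690721016229 0.0 [ 0.04040309  0.06127107 -0.24495383]
```

Request:
{"op": "send_rows", "data": {"rows": [{"x":0,"y":-0.01,"z":0,"wx":0,"wy":0,"wz":0,"hand":-0.43},{"x":0,"y":-0.01,"z":0,"wx":0,"wy":0,"wz":0,"hand":-0.43},{"x":0,"y":-0.005,"z":0,"wx":0,"wy":0,"wz":0,"hand":-0.43},{"x":0,"y":0,"z":0,"wx":0,"wy":0,"wz":0,"hand":-0.43},{"x":0,"y":0,"z":0,"wx":0,"wy":0,"wz":0,"hand":-0.43},{"x":0,"y":0,"z":0,"wx":0,"wy":0,"wz":0,"hand":-0.43},{"x":0,"y":0,"z":0,"wx":0,"wy":0,"wz":0,"hand":-0.43},{"x":0,"y":0,"z":0,"wx":0,"wy":0,"wz":0,"hand":-0.43},{"x":0,"y":0,"z":0,"wx":0,"wy":0,"wz":0,"hand":-0.43},{"x":0,"y":0,"z":0,"wx":0,"wy":0,"wz":0,"hand":-0.43}]}}

```text
time: 37.82
tool_pos: [0.5342, 0.1247, 0.1131]
tool_rot: [-0.007, -0.014, 1.0, 0.002]
contact_force: [-0.4, 6.9, -0.9]
gripper_width: 0.287
grasp_force: 3.5
```

```bash
python3 kp.py
```

```text
[0.5342 0.1247 0.1131] r 0.0798 ang -0.038 yaw -178.4 0.28715381656351696 3.535306602716446 [-0.37361325  6.90128236 -0.872936  ]
```

Request:
{"op": "send_rows", "data": {"rows": [{"x":0,"y":0.015,"z":0,"wx":0,"wy":0,"wz":0,"hand":-0.43},{"x":0,"y":0.015,"z":0,"wx":0,"wy":0,"wz":0,"hand":-0.43},{"x":0,"y":0,"z":0,"wx":0,"wy":0,"wz":0,"hand":-0.1},{"x":0,"y":0,"z":0,"wx":0,"wy":0,"wz":0,"hand":-0.1},{"x":0,"y":0,"z":-0.05,"wx":0,"wy":0,"wz":0,"hand":-0.1},{"x":0,"y":0,"z":-0.15,"wx":0,"wy":0,"wz":0,"hand":-0.1},{"x":0,"y":0,"z":-0.25,"wx":0,"wy":0,"wz":0,"hand":-0.1},{"x":0,"y":0,"z":-0.25,"wx":0,"wy":0,"wz":0,"hand":-0.1},{"x":0,"y":0,"z":-0.25,"wx":0,"wy":0,"wz":0,"hand":-0.1},{"x":0,"y":0,"z":0,"wx":0,"wy":0,"wz":0,"hand":-0.1}]}}

```text
time: 38.65
tool_pos: [0.5405, 0.1276, 0.2665]
tool_rot: [0.001, -0.014, 1.0, 0.0]
contact_force: [1.2, 0.1, 2.0]
gripper_width: 0.451
grasp_force: 0.0
```

Run:
```python
from seat import *
grab_frame('scene')
im=grab_frame('scene');old=cv2.imread('pics/s8_raw.png');cv2.imwrite('pics/s9_raw.png',im)
# tubes / chock unmoved since before keeper swing: difference around them
for nm,X in [("narrow end -y",(-20.2,-75,79)),("narrow end +y",(-20.2,75,79)),("inner end",(-34.7,-88,46)),("outer end",(4.7,-82,53)),("chock",(55,0,55)),("knob shut",(-3.5,-50,118)),("knob 0.15",(-81.5+78*np.cos(.15),-50-78*np.sin(.15),118))]:
    u,v=proj('scene',cw(*X)).round().astype(int); d=cv2.absdiff(im,old)[v-4:v+5,u-4:u+5]; print(nm,(u,v),d.mean().round(1))
c=calibration('wrist');w=grab_frame('wrist');cv2.imwrite('pics/w9_raw.png',w);h=cv2.cvtColor(w,cv2.COLOR_BGR2HSV)
for nm,X in [("knob top",(-3.5,-50,131)),("post",(-81.5,-50,106)),("narrow +y cap",(-20.2,75,79)),("outer",(4.7,60,73)),("chock top",(55,0,67))]: print(nm,proj('wrist',cw(*X),c).round(0))
```

```text
narrow end -y (np.int64(211), np.int64(217)) 16.6
narrow end +y (np.int64(238), np.int64(195)) 9.8
inner end (np.int64(204), np.int64(228)) 14.0
outer end (np.int64(217), np.int64(228)) 10.4
chock (np.int64(248), np.int64(219)) 6.9
knob shut (np.int64(220), np.int64(202)) 39.0
knob 0.15 (np.int64(218), np.int64(204)) 37.5
knob top [256. 180.]
post [259. 250.]
narrow +y cap [131. 186.]
outer [145. 160.]
chock top [202. 105.]
```

Run:
```python
import cv2,numpy as np
from seat import *
w=cv2.imread('pics/w9_raw.png');h=cv2.cvtColor(w,cv2.COLOR_BGR2HSV)
for r in range(140,240,6): print(r,h[r,96:160:4,1].tolist())
m=(h[:,:,1]<60)
c=calibration('wrist')
for X in [(-20.2,75,79),(-4.2,75,79),(-36.2,75,79),(-34.7,79,46),(4.7,89,53)]: print(X,proj('wrist',cw(*X),c).round(0))
```

```text
140 [18, 14, 16, 14, 15, 25, 23, 111, 124, 131, 129, 131, 143, 126, 126, 127]
146 [16, 15, 13, 25, 25, 25, 30, 129, 126, 131, 124, 128, 121, 122, 130, 128]
152 [8, 11, 13, 27, 27, 27, 33, 129, 130, 129, 127, 127, 126, 127, 129, 127]
158 [12, 16, 18, 27, 26, 23, 30, 127, 126, 127, 126, 128, 125, 124, 126, 124]
164 [15, 13, 15, 27, 26, 24, 24, 127, 129, 130, 128, 128, 129, 128, 126, 130]
170 [13, 13, 14, 24, 24, 26, 23, 68, 131, 129, 113, 146, 142, 135, 137, 130]
176 [14, 9, 11, 23, 27, 25, 22, 27, 31, 41, 131, 126, 128, 128, 138, 119]
182 [13, 15, 12, 13, 26, 27, 27, 25, 25, 70, 132, 126, 132, 126, 133, 127]
188 [13, 12, 12, 12, 25, 26, 26, 24, 25, 60, 127, 124, 129, 129, 131, 128]
194 [11, 16, 12, 13, 25, 26, 22, 25, 23, 24, 129, 128, 127, 130, 127, 126]
200 [11, 14, 11, 13, 12, 24, 25, 24, 24, 23, 76, 126, 135, 128, 126, 131]
206 [11, 13, 12, 9, 11, 24, 27, 26, 25, 23, 25, 29, 126, 128, 128, 130]
212 [11, 13, 13, 13, 12, 22, 26, 26, 27, 24, 24, 22, 19, 20, 27, 25]
218 [11, 12, 11, 12, 11, 19, 28, 22, 27, 25, 28, 24, 19, 24, 24, 26]
224 [12, 11, 11, 11, 9, 16, 27, 25, 25, 28, 25, 22, 16, 21, 26, 26]
230 [11, 13, 12, 11, 9, 13, 27, 27, 24, 26, 28, 27, 26, 25, 26, 26]
236 [13, 12, 11, 10, 11, 8, 17, 24, 25, 27, 28, 26, 24, 24, 25, 24]
(-20.2, 75, 79) [131. 189.]
(-4.2, 75, 79) [128. 173.]
(-36.2, 75, 79) [133. 204.]
(-34.7, 79, 46) [140. 193.]
(4.7, 89, 53) [123. 159.]
```

```bash
python3 -c "
from plant import manip,job_done
print(manip.state()['joint_vel'].round(3)); print(job_done())"
```

```text
[ 0.001  0.027  0.048 -0.001 -0.001  0.001]
the job is handed in; nothing more can be done
None
```

I handed the job in at about 39 s of simulated time, with no verdict returned: both wide tubes are on the bed, the chock is snug under the outer one, the narrow tube is in the valley, the keeper is swung to its stop, and I sent no move into the jar or mug. After releasing the keeper I checked only the narrow tube, by code; I did not re-check the keeper, chock, wide tubes, jar or mug.

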